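Make up two kits for the chromatography runs

ROBOT

A 6-joint arm with a two-finger parallel gripper is mounted at the origin on the work surface. World frame = base frame: x ahead of the robot, y to its left, z up, the work surface at z = 0. Lengths are in m, angles in rad, forces in N, time in s.
With the tool pointing down it reaches from about 0.35 to 0.975 m from the base axis. Payload 4.9 kg.
Tool frame: the origin (TCP) lies at the very end of the fingers, on their centre line; the grasp point (between the pads) lies manip.grip_point_offset behind it (manip.grip_point_offset is the distance from the TCP to the grasp point, in m); z points along the fingers, y is the direction in which the jaws open and shut (so a half turn about z gives the same grasp; the last joint's range is limited). The gripper opens to 85 mm and grips with 20 to 120 N. Pads are 22 mm wide; open, the fingers measure 114 mm over their backs; the gripper's body (76 mm by 85 mm) begins 54 mm behind the grasp point. The pads swing forward as they close: fully open they stand 13 mm farther back than shut.
Start: joints at [1.126, 0.053, 1.613, -0, 1.476, -0.119], TCP at [0.2, 0.592, 0.194] pointing down, gripper open.
Joint ranges: [-3.01, 3.01], [-1.01, 2.22], [0.06, 2.58], [-1.02, 4.17], [0.09, 2.62], [-3.14, 3.14]. Speed limits (rad/s): [2.57, 2.57, 3.14, 3.14, 3.14, 3.14].

INTERFACE

Orientations are given as a unit quaternion [w, x, y, z].
In Python, from plant import status, grab_frame, camera_params, ticket, boxes_of, outline_of, manip gives the robot as it stands. The module is installed in compiled form; this text tells all that it offers.
- The arm moves only by the tool play_rows, never from a script. Its argument "deltas" is a list of rows, each a list of 2 entries, a list of its own where there are three numbers: the shift along the world's x, y, z in m, then the turn about the world's z in rad. A call has 1 to 5 rows; each row is the pose to reach, as a shift and turn from the pose commanded when the call began; what a row does not reach only later rows make up. A row lasts 1/8 s, in which the tool goes at most 62.5 mm and 10.7 degrees, less where a joint would pass 70% of its speed; a pose out of reach is approached as far as the arm can. A call with a gripper value outside its range is refused whole. "grip" is the opening, from -1 (shut) to 1 (fully open), set as the call begins (left out, the last holds). The fingers move at their own pace and stop on an object; the grip force is fixed at half the most. Time passes only in rows, so rows that repeat a pose let the fingers close. It gives the time, the measured TCP pose, the force and the opening at its end, in the units of the state.
- status.state(): the state, without advancing time (a new reading comes with each control period).
- grab_frame(name): name is "side" or "top" or "wrist"; returns (picture, depth): 480x640x3 uint8, blue, green, red; 480x640 float32, m along the optical axis (not along the pixel's ray), 0 where there is no reading.
- camera_params(name): a dict with "mtx" (3x3 intrinsics, pixels), "world_from_camera" (4x4, takes a point from camera to world coordinates). Camera axes: x right, y up, looking along -z (the intrinsics and any distortion apply to the point x, -y, -z); pixel columns grow to the right and rows downward; lengths in m; the calibration is good to about 2 mm. A picture is of the moment at which its call begins: read the wrist's pose just before it. camera_params takes no time and is no camera call; for the wrist camera it gives the pose at the moment of the call.
- ticket.job_done(): hands the job in, once; it reports no verdict.
Trained networks look in the newest picture that a camera, given by its name, has taken for a name from the list of things; names that differ only in an ending like _2 or _b are one class to them, and where a whole thing is asked for, a point or a joint stands for the part that bears it (a point fixed in the world has none). Each returns a list of dicts, best first, with "confidence" (0 to 1); they miss things now and then, are a little off and sometimes report something else, mostly with a low value. They report only what shows in the picture. A call takes as long as a camera call.
- boxes_of(camera, name): "box" ([left, top, right, bottom] in pixels, round what is visible of it).
- outline_of(camera, name): "region" (480x640 bool, what is visible of it) and "box" ([left, top, right, bottom] in pixels, round what is visible of it).
The state is a dict: "time": time; "joint_pos": joint angles; "joint_vel": joint speeds; "joint_efforts": joint torques, N m; "tool_pos": TCP position; "tool_rot": TCP orientation; "contact_force": force on the tool from outside, world axes, zero at the start; "ft_torque": the same for the moment, N m; "gripper_width": opening from 0.0 (shut) to 1.0 (fully open).
Only numpy, scipy, OpenCV 4.12 (cv2) and the standard library are available. Lean on these libraries where they do the work, as an engineer would, in place of code of your own. Each camera call takes 0.05 s, during which the arm holds its last target.

TASK

Make up the kits for the next two chromatography runs from the stock on the bench. In the blue tray, seat the red-ended column centred in the grey V cradle and stand the amber bottle in the middle of the white round mark; in the orange tray, seat the yellow-ended column centred in its cradle, stand the blue-capped bottle in the middle of the white round mark and the white jar in the middle of the black square. Leave the green-ended column and the red-capped bottle lying and standing where they are, upset nothing, and let go of everything.

Things in the scene. Friction and masses are not known exactly. Their poses are not given: they have to be found in the camera images.
- blue_tray: Blue tray, fixed, 200 (x) x 190 (y) mm, rim 18, floor 5 thick. Origin: centre of underside, z up. At y=+55: cradle, grey V saddles 8 thick at x=-28 and +28 (48 clear between), 45-degree V, mouth 40 wide, spanning y 31 to 79, top 48 high. A seated column lies along x: axis at y=+55, 40 above the underside, middle at x=0. Flat white round mark, 62 across, centred at x=0, y=-45.
- orange_tray: Orange tray, fixed. Same size, origin, axes, rim, floor and cradle as the blue tray (cradle at y=+55, seated column's axis 40 mm above the underside, along x, middle at x=0). Two flat marks on its floor: white round, 62 mm across, centred at x=-47, y=-45 mm; black square, 62 mm, centred at x=+47, y=-45 mm.
- red_column: Chromatography column: a steel tube 18 mm in diameter with red hexagonal end fittings 24 mm across the flats, 130 mm long over all; the bare tube is the middle 96 mm. Belongs in the blue tray. Lies on the bench on a flat of its fittings, axis 12 mm up. Origin on its axis at mid-length; x along the axis; both ends alike. 0.12 to 0.21 kg.
- yellow_column: Chromatography column: a steel tube 18 mm in diameter with yellow hexagonal end fittings 24 mm across the flats, 130 mm long over all; the bare tube is the middle 96 mm. Belongs in the orange tray. Lies on the bench on a flat of its fittings, axis 12 mm up. Origin on its axis at mid-length; x along the axis; both ends alike. 0.12 to 0.21 kg.
- green_column: Chromatography column: a steel tube 18 mm in diameter with green hexagonal end fittings 24 mm across the flats, 130 mm long over all; the bare tube is the middle 96 mm. Not needed: stays where it is. Lies on the bench on a flat of its fittings, axis 12 mm up. Origin on its axis at mid-length; x along the axis; both ends alike. 0.12 to 0.21 kg.
- amber_bottle: Brown (amber) bottle with a white cap, paper label round the lower half. Belongs in the blue tray. Round body 46 mm in diameter up to 58 mm, shoulder above it, cap 29 mm in diameter, 90 mm tall in all. Stands upright. Origin: centre of its underside; z up. 0.11 to 0.21 kg.
- blue_cap_bottle: Pale clear bottle with a blue cap, paper label round the lower half. Belongs in the orange tray. Round body 46 mm in diameter up to 58 mm, shoulder above it, cap 29 mm in diameter, 90 mm tall in all. Stands upright. Origin: centre of its underside; z up. 0.11 to 0.21 kg.
- red_cap_bottle: Pale clear bottle with a red cap, paper label round the lower half. Not needed: stays where it is. Round body 46 mm in diameter up to 58 mm, shoulder above it, cap 29 mm in diameter, 90 mm tall in all. Stands upright. Origin: centre of its underside; z up. 0.11 to 0.21 kg.
- white_jar: White jar with a purple lid. Belongs in the orange tray. Body 46 mm in diameter up to 46 mm, lid 48 mm in diameter above it, 60 mm tall in all. Stands upright. Origin: centre of its underside; z up. 0.08 to 0.15 kg.

How it is judged:
By the outcome, as a careful person would: the job done as asked, in the order asked, and still so for the second after the job is handed in, with the robot touching nothing.
It also fails if it takes over 144 s, if anything falls off the work surface, if the arm or the gripper's body presses on something with over 40 N, if the wrist force passes 120 N, or if a joint passes its speed limit or range.

## Working session

There is one attempt and no reset: what is moved stays moved. The work goes in short steps, Python scripts to look and compute and a tool call to move; the robot and the scene stay as the last step left them, time stands still between calls to the robot, and variables do not carry over. Pictures are saved under pics/ and viewed, and the job is handed in when it is done.

Besides the shell and the picture viewer there is one more tool, called after "Emit:" as name(argument=value, ...), one argument or row to a line, values as JSON. play_rows: Moves the arm, as the interface text tells. Its arguments: {"type":"object","properties":{"deltas":{"type":"array"},"grip":{"type":"number"}},"required":["deltas"]}

```bash
mkdir -p pics; ls
python3 - <<'E'
from plant import *
import cv2,numpy as np
print(status.state()); print(manip.grip_point_offset)
for n in ("top","side","wrist"):
    p,d=grab_frame(n); cv2.imwrite(f"pics/{n}0.png",p); c=camera_params(n); print(n,c)
E
```

```text
pics
{'time': 0.0, 'joint_pos': array([ 1.12596945e+00,  5.33571898e-02,  1.61430286e+00, -4.70313194e-05,
        1.47599491e+00, -1.18997665e-01]), 'joint_vel': array([-0.00027823,  0.00054311, -0.00043306, -0.00136266, -0.00029427,
       -0.00053558]), 'joint_efforts': array([ 1.59329982e-03, -3.93688023e+01, -3.70173275e+01, -7.84853705e-05,
        7.08619933e-03,  4.57241125e-07]), 'tool_pos': array([0.19976668, 0.59147256, 0.1929576 ]), 'tool_rot': array([-2.64375343e-04,  1.62192596e-01,  9.86758581e-01, -9.96958960e-04]), 'contact_force': array([-0.39782786,  0.77661078, -0.08739619]), 'ft_torque': array([ 0.00875001, -0.00705518,  0.02869403]), 'gripper_width': 1.0014129655712765}
0.0187
top {'mtx': array([[556.88041388,   0.        , 319.8042186 ],
       [  0.        , 556.88041388, 239.43129524],
       [  0.        ,   0.        ,   1.        ]]), 'world_from_camera': array([[ 0.01466815,  0.9889271 , -0.14767544,  0.38731491],
       [-0.99986072,  0.01568284,  0.00570897,  0.0063555 ],
       [ 0.00796173,  0.14757113,  0.9890194 ,  1.13926168],
       [ 0.        , 
[... 212 characters left out ...]
orld_from_camera': array([[ 0.92281955,  0.2656849 , -0.2789545 ,  0.25809014],
       [-0.38504039,  0.61326171, -0.68967672, -0.71751646],
       [-0.01216457,  0.74385591,  0.66822931,  0.76030864],
       [ 0.        ,  0.        ,  0.        ,  1.        ]])}
wrist {'mtx': array([[348.77322214,   0.        , 320.47560609],
       [  0.        , 348.77322214, 239.27708989],
       [  0.        ,   0.        ,   1.        ]]), 'world_from_camera': array([[ 0.31981229, -0.91023541, -0.26304295,  0.13206637],
       [ 0.94747995,  0.30684236,  0.09016379,  0.61362473],
       [-0.00135756, -0.27806341,  0.96056176,  0.37301537],
       [ 0.        ,  0.        ,  0.        ,  1.        ]])}
```

View pics/top0.png

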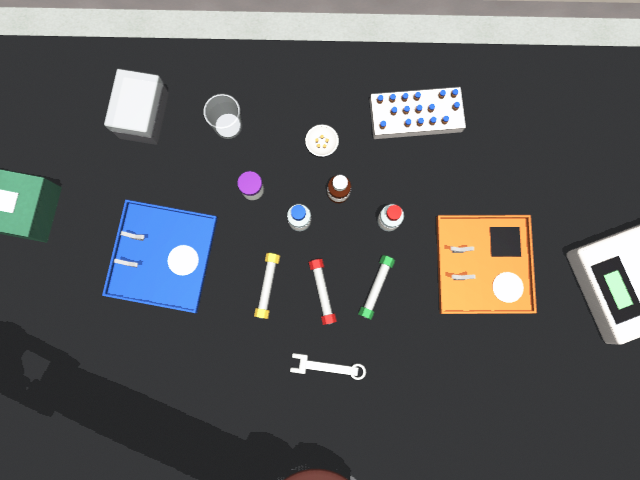

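View pics/side0.png

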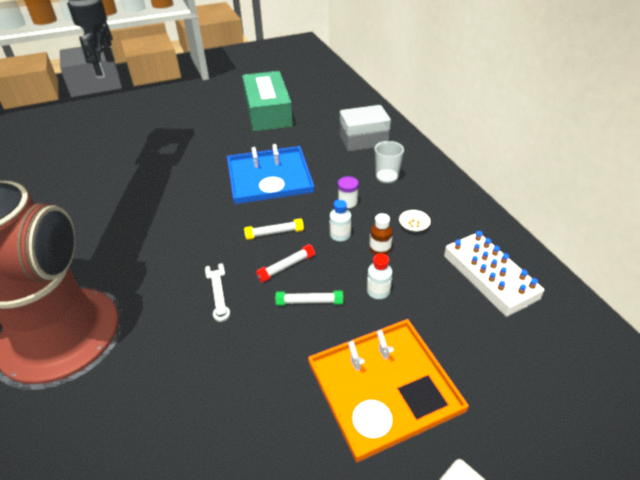

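View pics/wrist0.png

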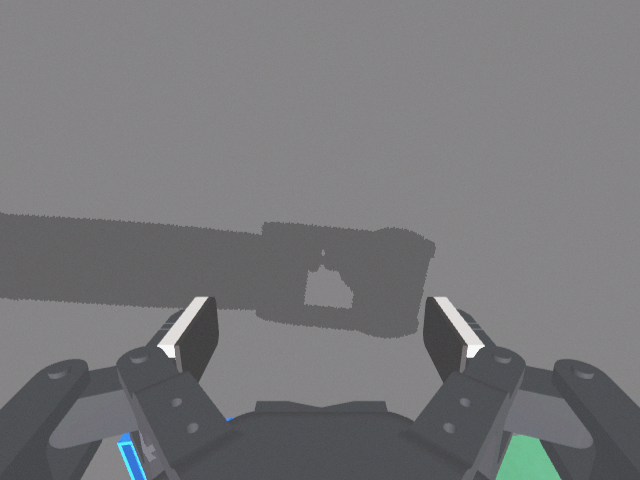

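```bash
cat > h.py <<'E'
from plant import *
import cv2,numpy as np
def cam(n):
    c=camera_params(n); return c["mtx"],c["world_from_camera"]
def ray_plane(c,uv,z):
    K,T=c; uv=np.atleast_2d(uv).astype(float)
    d=np.c_[(uv[:,0]-K[0,2])/K[0,0],-(uv[:,1]-K[1,2])/K[1,1],-np.ones(len(uv))]@T[:3,:3].T
    o=T[:3,3]; return o+d*((z-o[2])/d[:,2])[:,None]
def pts(c,mask,depth):
    K,T=c; v,u=np.nonzero(mask&(depth>0)); z=depth[v,u]
    p=np.c_[(u-K[0,2])/K[0,0]*z,-(v-K[1,2])/K[1,1]*z,-z]
    return p@T[:3,:3].T+T[:3,3]
def proj(c,P):
    K,T=c; q=(np.atleast_2d(P)-T[:3,3])@T[:3,:3]
    return np.c_[K[0,0]*q[:,0]/-q[:,2]+K[0,2],K[1,1]*-q[:,1]/-q[:,2]+K[1,2]]
def hsv(img): return cv2.cvtColor(img,cv2.COLOR_BGR2HSV).astype(int)
HUE={'red':((0,6),(174,180)),'yellow':((22,35),),'green':((50,75),),'blue':((105,120),),'purple':((130,155),),'orange':((8,21),)}
def cmask(img,col,s=120,v=70):
    h=hsv(img); m=np.zeros(h.shape[:2],bool)
    for a,b in HUE[col]: m|=(h[...,0]>=a)&(h[...,0]<=b)
    return m&(h[...,1]>=s)&(h[...,2]>=v)
E
python3 - <<'E'
from h import *
p,d=grab_frame("top"); c=cam("top")
for n in ["red_column","yellow_column","green_column","amber_bottle","blue_cap_bottle","red_cap_bottle","white_jar","blue_tray","orange_tray"]:
    r=outline_of("top",n)
    for o in r[:2]:
        P=pts(c,o["region"],d); 
        print(n,round(o["confidence"],2),np.round(o["box"]),o["region"].sum(),"med",np.median(P,0).round(4),"zmax",np.percentile(P[:,2],[2,50,90,99]).round(4))
        if o is r[0]:
            uv=np.argwhere(o["region"])[:,::-1].astype(np.float32)
            if 'column' in n:
                (q,s,a)=cv2.minAreaRect(uv); W=ray_plane(c,[q],0.02)[0]
                b=cv2.boxPoints((q,s,a)); B=ray_plane(c,b,.018); 
                e=[B[1]-B[0],B[2]-B[1]]; L=[np.linalg.norm(x[:2]) for x in e]; k=int(np.argmax(L)); print('   rect',q,W.round(4),np.round(L,4),'ang',np.degrees(np.arctan2(e[k][1],e[k][0])))
            if 'tray' in n:
                q,s,a=cv2.minAreaRect(uv);b=cv2.boxPoints((q,s,a)); B=ray_plane(c,b,.018);print('   ',B[:,:2].round(4).tolist(),B.mean(0).round(4))
            np.save(f"pics/{n}.npy",o["region"])
np.save("pics/top_d.npy",d)
E
```

```text
red_column 0.55 [309. 261. 338. 327.] 698 med [ 0.4501 -0.0059  0.019 ] zmax [-0.0018  0.019   0.0232  0.0266]
   rect (322.02532958984375, 291.38226318359375) [ 0.4492 -0.0061  0.02  ] [0.0281 0.1328] ang -166.623503261581
red_column 0.47 [254. 252. 280. 318.] 663 med [0.4564 0.1063 0.0189] zmax [-0.0006  0.0189  0.0238  0.0267]
yellow_column 0.69 [254. 253. 281. 315.] 672 med [0.4605 0.1059 0.0188] zmax [0.0017 0.0188 0.0237 0.0267]
   rect (266.406982421875, 285.4820251464844) [0.4594 0.1056 0.02  ] [0.132  0.0275] ang -9.201407889766706
green_column 0.82 [360. 254. 395. 318.] 615 med [ 0.4599 -0.1143  0.0191] zmax [0.0112 0.0191 0.024  0.0265]
   rect (375.862060546875, 286.8448181152344) [ 0.46   -0.1141  0.02  ] [0.131 0.027] ang -21.639744874077305
amber_bottle 0.56 [328. 175. 350. 203.] 496 med [ 0.649  -0.0347  0.063 ] zmax [0.0159 0.063  0.0902 0.0924]
amber_bottle 0.45 [288. 201. 312. 231.] 513 med [0.5894 0.0429 0.0629] zmax [0.0024 0.0629 0.0898 0.0923]
red_cap_bottle 0.29 [437. 212. 535. 313.] 9399 med [ 0.5102 -0.3402  0.0041] zmax [-0.0009  0.0041  0.015   0.0383]
white_jar 0.62 [235. 169. 261. 200.] 603 med [0.6559 0.1409 0.0579] zmax [-0.0017  0.0579  0.0611  0.0637]
blue_tray 0.7 [102. 199. 217. 310.] 9393 med [0.5168 0.3267 0.0035] zmax [-0.0013  0.0035  0.0142  0.0376]
    [[0.4351, 0.4341], [0.635, 0.4097], [0.5992, 0.211], [0.4009, 0.2405]] [0.5175 0.3238 0.018 ]
orange_tray 0.73 [436. 212. 536. 317.] 9454 med [ 0.5102 -0.3401  0.0041] zmax [-0.0009  0.0041  0.0151  0.0382]
    [[0.6091, -0.2371], [0.6177, -0.4371], [0.4128, -0.4338], [0.4049, -0.2391]] [ 0.5111 -0.3368  0.018 ]
```

```bash
cat >> h.py <<'E'
from scipy.optimize import minimize
def hullmask(uv,S=4,org=(0,0),size=(640,480)):
    m=np.zeros((size[1]*S,size[0]*S),np.uint8)
    q=(np.asarray(uv)-org+0.5)*S-0.5
    h=cv2.convexHull((q*16).round().astype(np.int32))
    cv2.fillConvexPoly(m,h,1,shift=4); return m
def fit(c,mask,model,x0,S=4):
    """fit pose (x,y,yaw) so the hull of model pts matches the hull of mask"""
    uv=np.argwhere(mask)[:,::-1].astype(np.int32); h=cv2.convexHull(uv).reshape(-1,2)
    lo=h.min(0)-12; sz=h.max(0)-lo+24
    # pixel-square hull
    sq=np.concatenate([h+np.array(o) for o in ((-.5,-.5),(.5,-.5),(-.5,.5),(.5,.5))])
    M=hullmask(sq,S,lo,sz)
    def f(p):
        a=p[2]; R=np.array([[np.cos(a),-np.sin(a)],[np.sin(a),np.cos(a)]])
        W=np.c_[model[:,:2]@R.T+p[:2],model[:,2]]
        return (hullmask(proj(c,W),S,lo,sz)!=M).sum()/S**2
    best=None
    x0=np.array(x0,float)
    sim=np.array([x0,x0+[.008,0,0],x0+[0,.008,0],x0+[0,0,.1]])
    for k in range(3):
        r=minimize(f,x0 if best is None else best.x,method="Nelder-Mead",options=dict(initial_simplex=sim,xatol=1e-5,fatol=.01,maxiter=300))
        best=r; x=r.x; sim=np.array([x,x+[.003,0,0],x+[0,-.003,0],x+[0,0,-.03]])
    return best.x,best.fun,M.sum()/S**2
def big(m):
    n,l,s,_=cv2.connectedComponentsWithStats(m.astype(np.uint8)); return l==1+np.argmax(s[1:,4])
TRAY=np.array([[sx*.1,sy*.095,z] for sx in(1,-1) for sy in(1,-1) for z in(0,.018)])
_a=np.radians(np.arange(30,390,60)); _r=.012/np.cos(np.pi/6)
COL=np.array([[x,_r*np.cos(t),.012+_r*np.sin(t)] for x in(-.065,.065) for t in _a+np.pi/6])
# flat at the bottom: vertices at 0,60,.. deg
def colmask(p,col,cc,c,r=.09):
    m=cmask(p,col,110,60); uv=proj(c,[[cc[0],cc[1],.02]])[0]
    R=np.linalg.norm(proj(c,[[cc[0]+r,cc[1],.02]])[0]-uv); yy,xx=np.mgrid[:480,:640]
    return m&((xx-uv[0])**2+(yy-uv[1])**2<R*R)
def captop(c,d,xy,zmin,zmax,rad):
    P=pts(c,d>0,d); k=(P[:,2]>zmin)&(P[:,2]<zmax)&(np.hypot(P[:,0]-xy[0],P[:,1]-xy[1])<rad); Q=P[k]
    (cx,cy),r=cv2.minEnclosingCircle(Q[:,:2].astype(np.float32)); return Q.mean(0),(cx,cy,r),k.sum()
E
python3 - <<'E'
from h import *
p=cv2.imread("pics/top0.png"); d=np.load("pics/top_d.npy"); c=cam("top")
for n,col,x0 in (("blue_tray","blue",(.5175,.3238,-.13)),("orange_tray","orange",(.511,-.337,-.02))):
    m=big(cmask(p,col)); x,f,A=fit(c,m,TRAY,x0); print(n,x.round(4),np.degrees(x[2]).round(2),f,A)
for n,col,x0 in (("red","red",(.45,-.006,.23)),("yellow","yellow",(.4594,.1056,-.16)),("green","green",(.46,-.114,-.38))):
    m=colmask(p,col,x0,c); x,f,A=fit(c,m,COL,x0); print(n,x.round(4),np.degrees(x[2]).round(2),f,A,m.sum())
for n,xy,z in (("amber",(.649,-.035),.09),("bluecap",(.59,.043),.09),("redcap",(.59,-.14),.09),("jar",(.656,.141),.06)):
    print(n,captop(c,d,xy,z-.006,z+.006,.035))
# white marks
h=hsv(p)
for n,uv in (("bluemark",(183,260)),("orangemark",(508,287)),("blacksq",(505,241))):
    yy,xx=np.mgrid[:480,:640]; near=(abs(xx-uv[0])<22)&(abs(yy-uv[1])<22)
    m=(h[...,1]<60)&(h[...,2]>150) if n!="blacksq" else (h[...,2]<60)
    m=big(m&near); print(n,ray_plane(c,[np.argwhere(m).mean(0)[::-1]],.005).round(4),m.sum())
E
```

```text
blue_tray [ 0.518   0.3242 -0.166 ] -9.51 271.3125 9756.25
orange_tray [ 0.5115 -0.3392  0.0154] 0.88 204.9375 9654.5
red [ 0.4499 -0.0061  0.2549] 14.61 146.125 1061.4375 265
yellow [ 0.4603  0.1057 -0.1655] -9.48 116.3125 1029.5625 163
green [ 0.4612 -0.1167 -0.3849] -22.05 101.5625 1018.6875 233
amber (array([ 0.65709773, -0.03610167,  0.08912092]), (0.6575681567192078, -0.0359027273952961, 0.01444731280207634), np.int64(168))
bluecap (array([0.59694372, 0.04368657, 0.08879326]), (0.5970311760902405, 0.04373546317219734, 0.014570548199117184), np.int64(173))
redcap (array([ 0.59978635, -0.14110948,  0.088811  ]), (0.6006951928138733, -0.1412082016468048, 0.014740541577339172), np.int64(172))
jar (array([0.66056698, 0.14289688, 0.05890838]), (0.6610578298568726, 0.14312832057476044, 0.024338996037840843), np.int64(444))
bluemark [[0.5102 0.2796 0.005 ]] 727
orangemark [[ 0.4649 -0.3845  0.005 ]] 742
blacksq [[ 0.5646 -0.3892  0.005 ]] 564
```

Emit:
play_rows(
  deltas=[
    [[0.025, -0.06, 0], 0.117],
    [[0.05, -0.12, 0], 0.233],
    [[0.075, -0.18, 0], 0.35],
    [[0.1, -0.239, 0], 0.466],
    [[0.125, -0.299, 0], 0.581],
  ],
  grip=0.2,
)

```text
time: 1.27
tool_pos: [0.3211, 0.3021, 0.1945]
tool_rot: [0.001, -0.129, 0.992, 0.0]
contact_force: [1.3, 0.8, 0.3]
gripper_width: 0.602
```

Emit:
play_rows(
  deltas=[
    [[0.025, -0.06, 0], 0],
    [[0.05, -0.12, 0], 0],
    [[0.075, -0.18, 0], 0],
    [[0.1, -0.239, 0], 0],
    [[0.125, -0.299, 0], 0],
  ],
)

```text
time: 1.9
tool_pos: [0.4417, 0.0134, 0.1947]
tool_rot: [0.001, -0.127, 0.992, -0.0]
contact_force: [1.5, 0.4, -0.3]
gripper_width: 0.599
```

Emit:
play_rows(
  deltas=[
    [[0, 0, -0.03], 0],
    [[0, 0, -0.06], 0],
    [[0, 0, -0.06], 0],
  ],
)

```text
time: 2.28
tool_pos: [0.4391, 0.0155, 0.1317]
tool_rot: [-0.003, -0.127, 0.992, 0.001]
contact_force: [0.3, -0.5, 0.4]
gripper_width: 0.597
```

Run:
```python
from h import *
s=status.state(); print(s["tool_pos"],s["tool_rot"],s["time"])
c=cam("wrist"); p,d=grab_frame("wrist"); cv2.imwrite("pics/w1.png",p)
x0=(.45,-.006,.2549); m=colmask(p,"red",x0,c); cv2.imwrite("pics/w1m.png",m*255.)
print(fit(c,m,COL,x0))
print(proj(c,[[.45,-.006,.02]]))
```

```text
[0.4391042  0.01548467 0.13168228] [-2.62694221e-03 -1.26959922e-01  9.91904116e-01  7.08159483e-04] 2.275
(array([ 0.44968563, -0.00663155,  0.24606189]), np.float64(201.5), np.float64(4890.1875))
[[293.56721342 231.51477084]][ WARN:0@1.988] global loadsave.cpp:1063 imwrite_ Unsupported depth image for selected encoder is fallbacked to CV_8U.
```

View pics/w1.png

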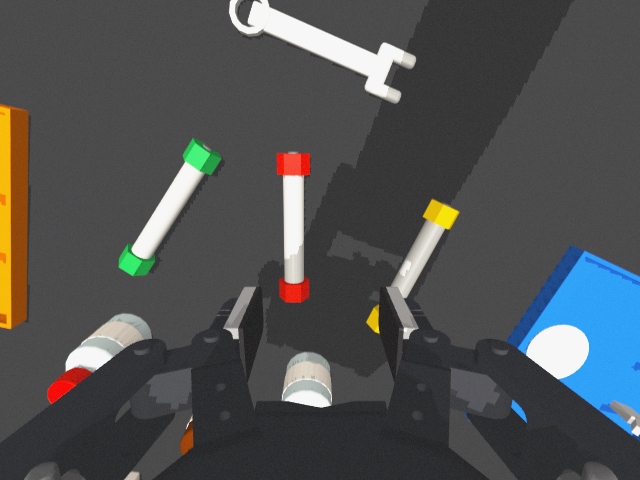

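Emit:
play_rows(
  deltas=[
    [[0.0107, -0.022, -0.03], 0],
    [[0.0107, -0.022, -0.08], 0],
    [[0.0107, -0.022, -0.11], 0],
    [[0.0107, -0.022, -0.11], 0],
    [[0.0107, -0.022, -0.11], 0],
  ],
)

```text
time: 2.95
tool_pos: [0.4539, -0.0067, 0.0268]
tool_rot: [0.002, -0.128, 0.992, -0.001]
contact_force: [0.6, 0.3, 0.7]
gripper_width: 0.6
```

Emit:
play_rows(
  deltas=[
    [[-0.004, 0, -0.012], 0],
    [[-0.004, 0, -0.022], 0],
    [[-0.004, 0, -0.022], 0],
    [[-0.004, 0, -0.022], 0],
  ],
)

```text
time: 3.45
tool_pos: [0.4478, -0.0065, 0.0022]
tool_rot: [-0.0, -0.127, 0.992, 0.0]
contact_force: [0.0, 0.3, 0.1]
gripper_width: 0.598
```

Emit:
play_rows(
  deltas=[
    [[0.002, 0, 0.001], 0],
    [[0.002, 0, 0.001], 0],
  ],
)

```text
time: 3.7
tool_pos: [0.4504, -0.0066, 0.0037]
tool_rot: [0.0, -0.127, 0.992, -0.0]
contact_force: [-0.2, -0.5, -0.5]
gripper_width: 0.603
```

Emit:
play_rows(
  deltas=[
    [[0, 0, 0], 0],
    [[0, 0, 0], 0],
    [[0, 0, 0], 0],
    [[0, 0, 0], 0],
    [[0, 0, 0], 0],
  ],
  grip=-1,
)

```text
time: 4.32
tool_pos: [0.4498, -0.0066, 0.0032]
tool_rot: [0.0, -0.127, 0.992, -0.0]
contact_force: [0.3, -0.1, 0.4]
gripper_width: 0.002
```

Run:
```python
from h import *
s=status.state(); print(s["gripper_width"],s["joint_efforts"].round(2))
p,d=grab_frame("wrist"); cv2.imwrite("pics/w2.png",p)
p,d=grab_frame("side"); cv2.imwrite("pics/s2.png",cv2.resize(p[200:330,230:400],None,fx=4,fy=4))
```

```text
0.0023310199838044374 [  0.   -24.49 -31.98  -0.     0.     0.  ]
```

View pics/w2.png

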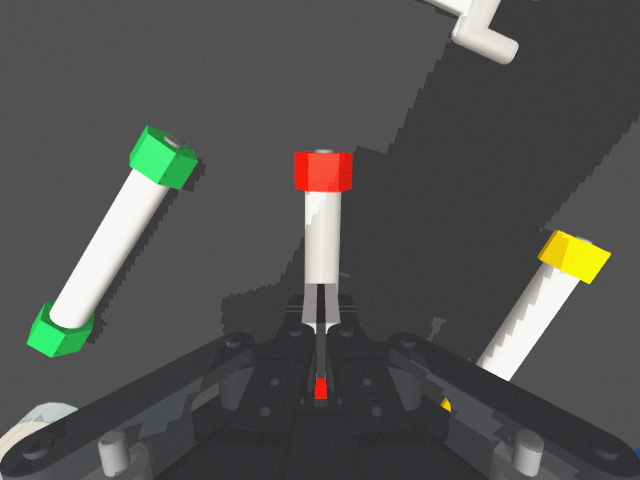

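View pics/s2.png

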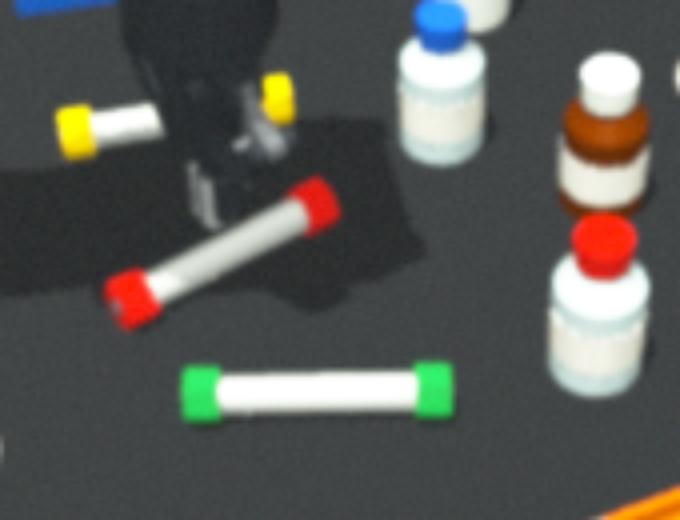

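Run:
```python
from h import *
s=status.state(); print(s["tool_pos"],s["time"])
c=cam("side");p,d=grab_frame("side")
P=np.zeros((480,640,3)); K,T=c; v,u=np.mgrid[:480,:640]
q=np.stack([(u-K[0,2])/K[0,0]*d,-(v-K[1,2])/K[1,1]*d,-d],-1)@T[:3,:3].T+T[:3,3]
print(proj(c,[s["tool_pos"]]))
for vv in range(236,262,3): print(vv,[(uu,q[vv,uu].round(3).tolist()) for uu in range(276,290,4)])
c=cam("wrist");p,d=grab_frame("wrist");K,T=c
print("wrist proj tcp",proj(c,[s["tool_pos"]]))
q=np.stack([(u-K[0,2])/K[0,0]*d,-(v-K[1,2])/K[1,1]*d,-d],-1)@T[:3,:3].T+T[:3,3]
for vv in range(170,400,15): print(vv,[q[vv,uu].round(4).tolist() for uu in (310,320,330)])
```

```text
[ 0.44980442 -0.00652316  0.00318852] 4.425
[[286.04044778 265.94840509]]
236 [(276, [0.436, -0.004, 0.093]), (280, [0.438, -0.026, 0.111]), (284, [0.447, -0.024, 0.106]), (288, [0.459, -0.011, 0.09])]
239 [(276, [0.435, -0.005, 0.086]), (280, [0.44, -0.018, 0.095]), (284, [0.448, -0.016, 0.09]), (288, [0.455, -0.023, 0.094])]
242 [(276, [0.454, 0.076, -0.0]), (280, [0.439, -0.018, 0.087]), (284, [0.446, -0.023, 0.089]), (288, [0.447, -0.047, 0.109])]
245 [(276, [0.451, 0.067, 0.0]), (280, [0.439, -0.015, 0.076]), (284, [0.442, -0.034, 0.092]), (288, [0.447, -0.045, 0.099])]
248 [(276, [0.449, 0.061, -0.003]), (280, [0.439, -0.014, 0.067]), (284, [0.445, -0.021, 0.071]), (288, [0.454, -0.019, 0.065])]
251 [(276, [0.445, 0.049, -0.001]), (280, [0.439, -0.01, 0.054]), (284, [0.446, -0.018, 0.059]), (288, [0.453, -0.019, 0.058])]
254 [(276, [0.443, 0.041, -0.002]), (280, [0.439, -0.007, 0.043]), (284, [0.445, -0.017, 0.051]), (288, [0.454, -0.016, 0.046])]
257 [(276, [0.439, 0.031, 0.0]), (280, [0.448, 0.028, -0.001]), (284, [0.456, 0.027, -0.003]), (288, [0.463, 0.02, 0.0])]
260 [(276,
[... 820 characters left out ...]
32, -0.0039, 0.0196]]
290 [[0.4393, -0.0144, 0.0517], [0.4386, -0.0103, 0.051], [0.4374, -0.0064, 0.0514]]
305 [[0.4395, -0.0139, 0.0644], [0.4387, -0.0103, 0.0641], [0.4376, -0.0067, 0.0645]]
320 [[0.4396, -0.0136, 0.0753], [0.4385, -0.0103, 0.0758], [0.4375, -0.0071, 0.0761]]
335 [[0.4382, -0.0136, 0.0871], [0.4434, -0.009, 0.077], [0.4369, -0.0075, 0.0866]]
350 [[0.4381, -0.0134, 0.0951], [0.449, -0.0076, 0.0772], [0.4376, -0.0075, 0.0937]]
365 [[0.4417, -0.0124, 0.0969], [0.4538, -0.0063, 0.0788], [0.4461, -0.0051, 0.0886]]
380 [[0.4531, -0.0098, 0.0886], [0.5012, 0.006, 0.0241], [0.4517, -0.0036, 0.0883]]
395 [[0.4561, -0.009, 0.0916], [0.511, 0.0085, 0.0237], [0.4561, -0.0024, 0.0897]]
```

Run:
```python
from h import *
v,u=np.mgrid[:480,:640]
def cloud(n):
    c=cam(n);p,d=grab_frame(n);K,T=c
    return np.stack([(u-K[0,2])/K[0,0]*d,-(v-K[1,2])/K[1,1]*d,-d],-1)@T[:3,:3].T+T[:3,3]
q=cloud("wrist")
for vv in range(272,300,2): print(vv,[q[vv,uu].round(4).tolist() for uu in (312,319,324)])
q=cloud("side")
for vv in range(250,260): print(vv,[q[vv,uu].round(3).tolist() for uu in (280,282,284,286)])
```

```text
272 [[0.444, -0.0131, 0.0194], [0.4426, -0.0098, 0.0208], [0.4418, -0.0075, 0.0212]]
274 [[0.445, -0.0128, 0.0194], [0.4436, -0.0095, 0.0207], [0.443, -0.0071, 0.0207]]
276 [[0.4455, -0.0127, 0.0208], [0.4446, -0.0093, 0.0209], [0.4437, -0.0069, 0.0216]]
278 [[0.4466, -0.0124, 0.0207], [0.4458, -0.009, 0.0206], [0.4451, -0.0066, 0.0208]]
280 [[0.4478, -0.0121, 0.0203], [0.4466, -0.0088, 0.0211], [0.4462, -0.0063, 0.0204]]
282 [[0.4489, -0.0118, 0.0203], [0.4479, -0.0084, 0.0205], [0.4472, -0.006, 0.0207]]
284 [[0.4394, -0.0136, 0.0449], [0.4385, -0.0108, 0.0453], [0.4382, -0.0087, 0.0448]]
286 [[0.4394, -0.0136, 0.0471], [0.4387, -0.0107, 0.0469], [0.4381, -0.0087, 0.0471]]
288 [[0.4389, -0.0137, 0.0503], [0.4379, -0.0109, 0.0509], [0.438, -0.0088, 0.0495]]
290 [[0.4392, -0.0136, 0.0515], [0.439, -0.0106, 0.0503], [0.4376, -0.0089, 0.0523]]
292 [[0.4396, -0.0134, 0.0526], [0.4385, -0.0108, 0.0533], [0.4386, -0.0086, 0.0519]]
294 [[0.4392, -0.0135, 0.0553], [0.4389, -0.0107, 0.0543], [0.4383, -0.0087, 0.0546]]
296 [[0.4397, -0.0133, 0.0561], [0.4389, -0.0106, 0.0562], [0.4382, -0.0088
[... 385 characters left out ...]
1, 0.058]]
253 [[0.439, -0.009, 0.049], [0.442, -0.015, 0.052], [0.445, -0.017, 0.053], [0.449, -0.018, 0.052]]
254 [[0.439, -0.008, 0.045], [0.441, -0.017, 0.052], [0.445, -0.017, 0.05], [0.448, -0.02, 0.052]]
255 [[0.45, 0.034, -0.001], [0.441, -0.016, 0.048], [0.445, -0.016, 0.047], [0.449, -0.017, 0.046]]
256 [[0.449, 0.032, -0.002], [0.441, -0.017, 0.046], [0.446, -0.014, 0.041], [0.46, 0.025, 0.0]]
257 [[0.448, 0.029, -0.002], [0.452, 0.028, -0.002], [0.456, 0.025, -0.001], [0.459, 0.021, 0.001]]
258 [[0.447, 0.026, -0.002], [0.451, 0.026, -0.003], [0.454, 0.02, 0.001], [0.458, 0.019, -0.0]]
259 [[0.445, 0.02, 0.001], [0.45, 0.022, -0.003], [0.453, 0.018, -0.0], [0.452, -0.002, 0.019]]
```

Emit:
play_rows(
  deltas=[
    [[0, 0, 0], 0],
    [[0, 0, 0], 0],
    [[0, 0, -0.01], 0],
    [[0, 0, -0.02], 0],
    [[0, 0, -0.02], 0],
  ],
  grip=0.2,
)

```text
time: 5.25
tool_pos: [0.4484, -0.0063, -0.0184]
tool_rot: [-0.002, -0.127, 0.992, 0.0]
contact_force: [-0.3, -0.2, -0.1]
gripper_width: 0.599
```

Emit:
play_rows(
  deltas=[
    [[0, 0, -0.008], 0],
    [[0, 0, -0.014], 0],
    [[0, 0, -0.014], 0],
  ],
)

```text
time: 5.62
tool_pos: [0.4492, -0.0064, -0.0315]
tool_rot: [-0.001, -0.127, 0.992, 0.0]
contact_force: [-0.8, -0.3, -1.0]
gripper_width: 0.603
```

Run:
```python
from h import *
s=status.state(); print(s["tool_pos"],s["contact_force"],s["gripper_width"])
v,u=np.mgrid[:480,:640]
c=cam("wrist");print(c[1][:3,3]);p,d=grab_frame("wrist");K,T=c
q=np.stack([(u-K[0,2])/K[0,0]*d,-(v-K[1,2])/K[1,1]*d,-d],-1)@T[:3,:3].T+T[:3,3]
cv2.imwrite("pics/w3.png",p); np.save("pics/w3q.npy",q)
```

```text
[ 0.44918373 -0.00642781 -0.03152831] [-0.76530682 -0.28034798 -0.96606962] 0.6030840851741193
[ 0.3801513  -0.02532585  0.14835677]
```

View pics/w3.png

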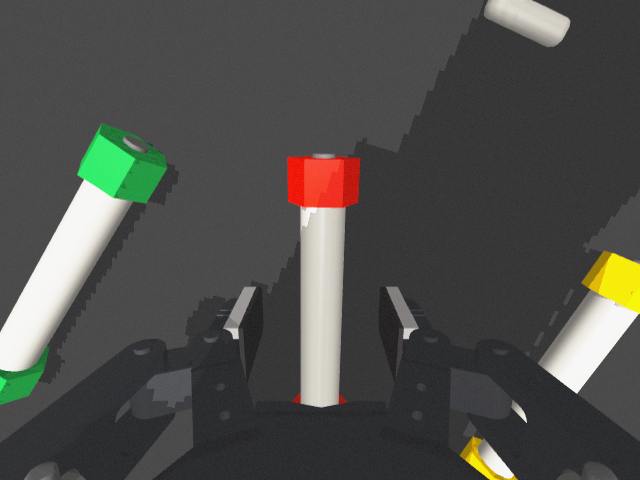

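Emit:
play_rows(
  deltas=[
    [[0.0005, 0, -0.004], 0],
    [[0.0005, 0, -0.004], 0],
  ],
)

```text
time: 5.92
tool_pos: [0.4502, -0.0065, -0.035]
tool_rot: [-0.0, -0.127, 0.992, 0.0]
contact_force: [0.7, -0.1, -0.5]
gripper_width: 0.594
```

Emit:
play_rows(
  deltas=[
    [[0, 0, 0], 0],
    [[0, 0, 0], 0],
    [[0, 0, 0], 0],
    [[0, 0, 0], 0],
  ],
  grip=-1,
)

```text
time: 6.42
tool_pos: [0.4507, -0.0066, -0.0344]
tool_rot: [0.0, -0.127, 0.992, -0.0]
contact_force: [-0.3, 0.5, 3.1]
gripper_width: 0.187
```

Emit:
play_rows(
  deltas=[
    [[0, 0, 0.02], 0],
    [[0, 0, 0.06], 0],
    [[0, 0, 0.12], 0],
    [[0, 0.04, 0.12], -0.1],
    [[0.01, 0.1, 0.12], -0.2],
  ],
)

```text
time: 7.05
tool_pos: [0.4608, 0.0936, 0.086]
tool_rot: [0.001, -0.024, 1.0, -0.0]
contact_force: [0.6, -0.1, -1.6]
gripper_width: 0.187
```

Run:
```python
from h import *
s=status.state(); print(s["tool_pos"],s["contact_force"],s["gripper_width"])
p,d=grab_frame("wrist"); cv2.imwrite("pics/w4.png",p)
```

```text
[0.46080103 0.09363153 0.08601172] [ 0.56637812 -0.07329747 -1.64948567] 0.18745076011184722
```

View pics/w4.png

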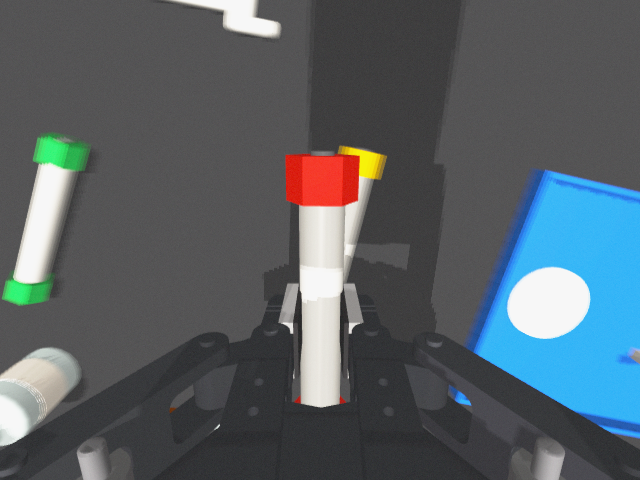

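Emit:
play_rows(
  deltas=[
    [[0.013, 0.057, 0], -0.05],
    [[0.026, 0.114, 0], -0.11],
    [[0.04, 0.171, 0], -0.16],
    [[0.053, 0.228, 0], -0.214],
    [[0.066, 0.28, 0], -0.214],
  ],
)

```text
time: 7.72
tool_pos: [0.5259, 0.3752, 0.084]
tool_rot: [-0.001, 0.079, 0.997, -0.0]
contact_force: [0.5, -1.4, -0.7]
gripper_width: 0.186
```

Emit:
play_rows(
  deltas=[
    [[0, 0, 0], 0],
    [[0, 0, 0], 0],
    [[0, 0, 0], 0],
  ],
)

```text
time: 8.1
tool_pos: [0.5259, 0.3722, 0.0847]
tool_rot: [-0.0, 0.08, 0.997, -0.0]
contact_force: [-0.6, -0.4, -1.8]
gripper_width: 0.184
```

Run:
```python
from h import *
s=status.state(); print(s["tool_pos"],s["tool_rot"],s["contact_force"],s["gripper_width"])
c=cam("wrist");p,d=grab_frame("wrist"); cv2.imwrite("pics/w5.png",p)
q=s["tool_rot"]; print("jaw",2*np.degrees(np.arctan2(q[2],q[1]))-90)
def T(x,y,a=-.166,o=(.518,.3242)): return [o[0]+np.cos(a)*x-np.sin(a)*y,o[1]+np.sin(a)*x+np.cos(a)*y]
im=p.copy()
M=[(*T(sx*.1,sy*.095),.018) for sx,sy in((1,1),(1,-1),(-1,-1),(-1,1))]+[(*T(0,-.045),.005)]+[(*T(x,y),.048) for x in(-.028,.028) for y in (.031,.079,.055)]
for a in proj(c,M): 
    if abs(a).max()<2000: cv2.circle(im,tuple(int(i) for i in a),3,(0,255,255),1)
cv2.imwrite("pics/w5.png",im)
```

```text
[0.52593563 0.37221432 0.08470626] [-4.12711487e-04  7.98400203e-02  9.96807530e-01 -3.85502142e-04] [-0.55858168 -0.40473833 -1.83598769] 0.18371932206052716
jaw 80.84125821609763
```

View pics/w5.png

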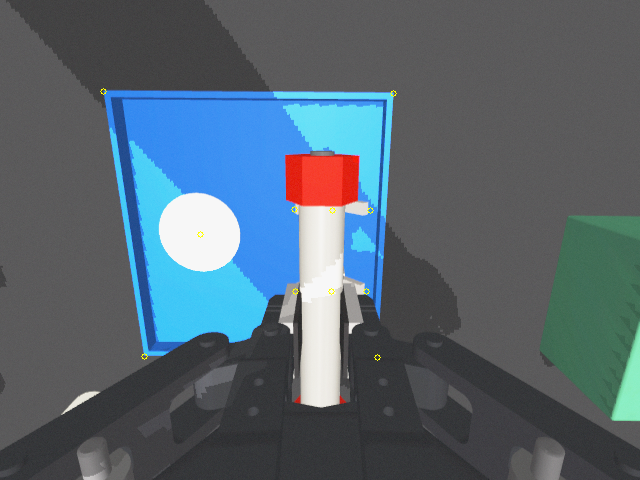

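Emit:
play_rows(
  deltas=[
    [[0.002, 0.006, 0], -0.004],
    [[0.002, 0.006, -0.03], -0.004],
    [[0.002, 0.006, -0.055], -0.004],
    [[0.002, 0.006, -0.062], -0.004],
    [[0.002, 0.006, -0.062], -0.004],
  ],
)

```text
time: 8.78
tool_pos: [0.5283, 0.3793, 0.0232]
tool_rot: [-0.0, 0.081, 0.997, -0.0]
contact_force: [-0.7, -0.2, -1.2]
gripper_width: 0.185
```

Emit:
play_rows(
  deltas=[
    [[0, -0.0005, -0.006], 0],
    [[0, -0.0005, -0.012], 0],
    [[0, -0.0005, -0.015], 0],
    [[0, -0.0005, -0.017], 0],
    [[0, -0.0005, -0.017], 0],
  ],
)

```text
time: 9.4
tool_pos: [0.5282, 0.3789, 0.006]
tool_rot: [-0.0, 0.081, 0.997, -0.0]
contact_force: [0.3, 0.6, -1.7]
gripper_width: 0.179
```

Emit:
play_rows(
  deltas=[
    [[0, 0, -0.001], 0],
    [[0, 0, -0.002], 0],
    [[0, 0, -0.002], 0],
  ],
)

```text
time: 9.78
tool_pos: [0.5283, 0.3789, 0.0041]
tool_rot: [-0.0, 0.081, 0.997, -0.0]
contact_force: [0.5, -0.2, -2.0]
gripper_width: 0.182
```

Emit:
play_rows(
  deltas=[
    [[0, 0, -0.001], 0],
    [[0, 0, -0.002], 0],
    [[0, 0, -0.002], 0],
  ],
)

```text
time: 10.15
tool_pos: [0.5282, 0.3789, 0.002]
tool_rot: [-0.0, 0.081, 0.997, -0.0]
contact_force: [-0.3, -0.2, -1.2]
gripper_width: 0.184
```

Run:
```python
from h import *
s=status.state(); print(s["tool_pos"],s["contact_force"],s["gripper_width"])
p,d=grab_frame("wrist"); cv2.imwrite("pics/w6.png",p)
c=cam("side"); p,d=grab_frame("side"); cv2.imwrite("pics/s6.png",cv2.resize(p[110:220,200:340],None,fx=5,fy=5))
```

```text
[0.52818637 0.37892087 0.00203147] [-0.26183457 -0.22047175 -1.18998505] 0.18401986089423056
```

View pics/w6.png

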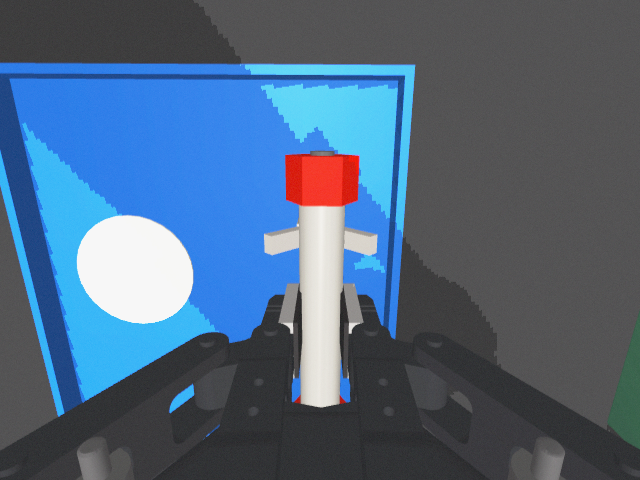

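View pics/s6.png

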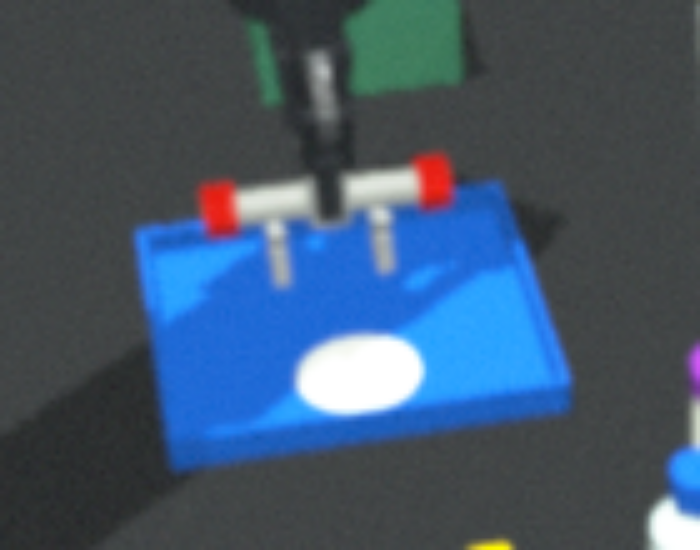

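```bash
cat >> h.py <<'E'
def cloud(n,getp=False):
    c=cam(n);p,d=grab_frame(n);K,T=c; v,u=np.mgrid[:480,:640]
    q=np.stack([(u-K[0,2])/K[0,0]*d,-(v-K[1,2])/K[1,1]*d,-d],-1)@T[:3,:3].T+T[:3,3]
    return (q,p,d) if getp else q
E
python3 - <<'E'
from h import *
s=status.state(); q=cloud("wrist")
for r in (165,180,215,235,260,285,300,330,370): print(r,q[r-2:r+3,318:325].reshape(-1,3).mean(0).round(4))
print("saddle",q[240,270:290].mean(0).round(4),q[240,360:372].mean(0).round(4),"rim",q[70,300:320].mean(0).round(4),"floor",q[120,150:200].mean(0).round(4),"tip",q[286:292,287:294].mean((0,1)).round(4))
E
```

```text
165 [0.4663 0.3883 0.0606]
180 [0.471  0.3876 0.064 ]
215 [0.4842 0.3854 0.0575]
235 [0.4917 0.3842 0.0574]
260 [0.5013 0.3826 0.0576]
285 [0.5115 0.3809 0.0574]
300 [0.5177 0.3799 0.0574]
330 [0.5307 0.3778 0.0576]
370 [0.5493 0.3747 0.0574]
saddle [0.4946 0.3664 0.0441] [0.4999 0.4012 0.0456] rim [0.4291 0.3895 0.0179] floor [0.4379 0.3214 0.0041] tip [0.5147 0.3674 0.0487]
```

Emit:
play_rows(
  deltas=[
    [[0, 0, -0.003], 0],
    [[0, 0, -0.006], 0],
    [[0, 0, -0.0075], 0],
    [[0, 0, -0.0075], 0],
    [[0, 0, -0.0075], 0],
  ],
)

```text
time: 10.92
tool_pos: [0.5284, 0.379, -0.0052]
tool_rot: [0.0, 0.081, 0.997, 0.0]
contact_force: [-0.0, 0.4, -1.6]
gripper_width: 0.187
```

Emit:
play_rows(
  deltas=[
    [[0, 0, -0.0015], 0],
    [[0, 0, -0.002], 0],
    [[0, 0, -0.002], 0],
  ],
)

```text
time: 11.3
tool_pos: [0.5286, 0.379, -0.0061]
tool_rot: [0.0, 0.081, 0.997, -0.0]
contact_force: [-2.1, -1.9, 4.3]
gripper_width: 0.189
```

Emit:
play_rows(
  deltas=[
    [[0, 0, 0], 0],
    [[0, 0, 0], 0],
    [[0, 0, 0], 0],
    [[0, 0, 0.02], 0],
    [[0, 0, 0.06], 0],
  ],
  grip=0.2,
)

```text
time: 11.92
tool_pos: [0.527, 0.3783, 0.0522]
tool_rot: [-0.002, 0.081, 0.997, -0.001]
contact_force: [-0.1, 1.1, 0.1]
gripper_width: 0.601
```

Emit:
play_rows(
  deltas=[
    [[0, 0, 0.05], 0],
    [[0, 0, 0.1], 0],
  ],
)

```text
time: 12.18
tool_pos: [0.5285, 0.3791, 0.1559]
tool_rot: [0.001, 0.081, 0.997, 0.0]
contact_force: [0.5, 0.0, 0.2]
gripper_width: 0.602
```

Run:
```python
from h import *
s=status.state(); print(s["tool_pos"],s["tool_rot"]); q,p,d=cloud("wrist",1); cv2.imwrite("pics/w7.png",p)
c=cam("wrist")
a=-.166;o=np.array([.518,.3242]);R=np.array([[np.cos(a),-np.sin(a)],[np.sin(a),np.cos(a)]])
m=cmask(p,"red",110,60); n,l,st,_=cv2.connectedComponentsWithStats(m.astype(np.uint8))
P=q.reshape(-1,3); L=(P[:,:2]-o)@R; k=(abs(L[:,0])<.07)&(abs(L[:,1]-.055)<.015)&(P[:,2]>.03)&(P[:,2]<.06)&(abs(L[:,0])<.046); Q=np.c_[L,P[:,2]][k]
print("tube pts",k.sum(),np.percentile(Q[:,2],[50,90]),"ycentre",(Q[:,1].min()+Q[:,1].max())/2)
M=COL.copy(); M[:,2]+=.028
x,f,A=fit(c,colmask(p,"red",(.527,.378),c),M,(.527,.378,-.166)); print(x,f,A,"local",(x[:2]-o)@R)
```

```text
[0.52847001 0.37907695 0.15586895] [6.75659956e-04 8.13145324e-02 9.96688148e-01 4.74397643e-04]
tube pts 2465 [0.04729411 0.04918901] ycentre 0.05500983114455127
[ 0.53367982  0.38058349 -0.16934945] 228.6875 4792.8125 local [0.00614754 0.05819933]
```

View pics/w7.png

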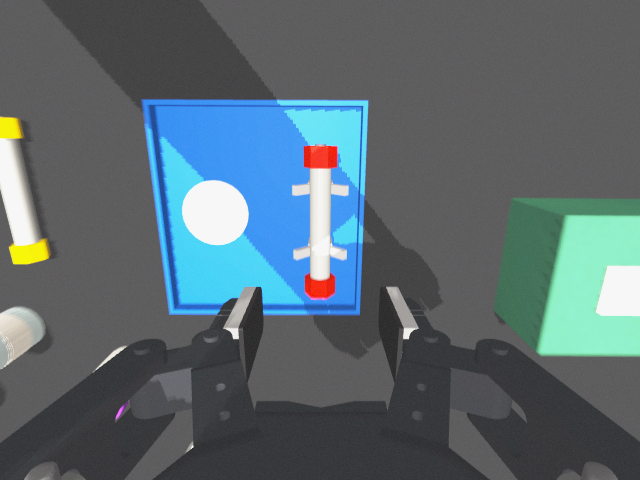

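Run:
```python
from h import *
q,p,d=cloud("wrist",1)
c=cam("wrist")
x,f,A=fit(c,big(cmask(p,"blue")),TRAY,(.518,.3242,-.166)); print("tray",x,f,A)
a=x[2];o=x[:2];R=np.array([[np.cos(a),-np.sin(a)],[np.sin(a),np.cos(a)]])
M=COL.copy(); M[:,2]+=.028
x,f,A=fit(c,colmask(p,"red",(.527,.378),c),M,(.527,.378,-.166)); print(x,f,A,"local",(x[:2]-o)@R)
```

```text
tray [ 0.51747354  0.32454236 -0.16756232] 545.5625 42551.5
[ 0.52850602  0.37856507 -0.17899038] 212.5 4452.0625 local [0.00186809 0.05510608]
```

Run:
```python
from h import *
q=np.load("pics/w3q.npy")
for v in (400,404,410,430,460,475): print(v,[q[v,u].round(4).tolist() for u in (270,320,370)])
print([q[v,245].round(4).tolist() for v in (290,300,320,340,370)])
print([q[v,230].round(4).tolist() for v in (320,330,350,375)])
```

```text
400 [[0.5108, -0.0177, -0.0002], [0.4875, 0.0027, 0.0201], [0.4968, 0.0313, 0.0012]]
404 [[0.4429, -0.0215, 0.0784], [0.4882, 0.0028, 0.0216], [0.4361, 0.0016, 0.0792]]
410 [[0.4422, -0.0212, 0.081], [0.4393, -0.0099, 0.0809], [0.4367, 0.0016, 0.0804]]
430 [[0.4407, -0.0206, 0.088], [0.4382, -0.0102, 0.0879], [0.4354, 0.0001, 0.088]]
460 [[0.4399, -0.0197, 0.0958], [0.4385, -0.0101, 0.0949], [0.4362, -0.0006, 0.0947]]
475 [[0.432, -0.02, 0.1053], [0.438, -0.0102, 0.0985], [0.4279, -0.0047, 0.1055]]
[[0.4457, -0.04, 0.0165], [0.4454, -0.0382, 0.0255], [0.4443, -0.0351, 0.0413], [0.4497, -0.0333, 0.0448], [0.4597, -0.0309, 0.0467]]
[[0.4461, -0.0402, 0.0406], [0.4459, -0.0387, 0.0467], [0.4433, -0.0356, 0.0607], [0.4375, -0.0324, 0.078]]
```

Emit:
play_rows(
  deltas=[
    [[0.02, -0.055, 0], 0],
    [[0.04, -0.11, 0], 0],
    [[0.06, -0.165, 0], 0],
    [[0.08, -0.22, 0], 0],
    [[0.1, -0.275, 0], 0],
  ],
  grip=0.7,
)

```text
time: 12.9
tool_pos: [0.6289, 0.1022, 0.1537]
tool_rot: [0.001, 0.081, 0.997, 0.0]
contact_force: [0.5, 0.7, -0.3]
gripper_width: 0.846
```

Emit:
play_rows(
  deltas=[
    [[0.03, -0.05, 0], 0],
    [[0.06, -0.1, 0], 0],
    [[0.085, -0.14, 0], 0],
    [[0.085, -0.14, 0], 0],
    [[0.085, -0.14, 0], 0],
  ],
)

```text
time: 13.52
tool_pos: [0.713, -0.0356, 0.1529]
tool_rot: [-0.0, 0.081, 0.997, 0.0]
contact_force: [0.0, -0.0, -0.7]
gripper_width: 0.85
```

Run:
```python
from h import *
s=status.state(); print(s["tool_pos"],s["tool_rot"]); q,p,d=cloud("wrist",1); cv2.imwrite("pics/w8.png",p); c=cam("wrist")
print(captop(c,d,(.657,-.036),.084,.096,.035))
print(captop(c,d,(.597,.0437),.084,.096,.035))
```

```text
[ 0.71302659 -0.03561383  0.15290214] [-1.25032993e-04  8.13381248e-02  9.96686528e-01  2.41977552e-04]
(array([ 0.65723127, -0.03640643,  0.09003656]), (0.6575412750244141, -0.036465901881456375, 0.014408262446522713), np.int64(1379))
(array([0.59723463, 0.0424642 , 0.08993191]), (0.5972101092338562, 0.043201323598623276, 0.014620074070990086), np.int64(1876))
```

View pics/w8.png

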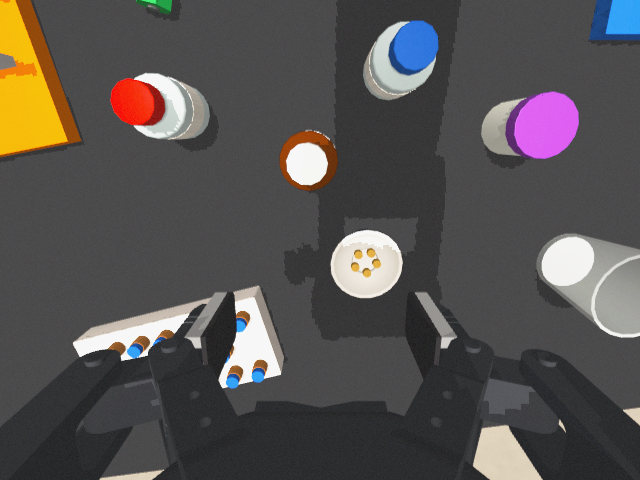

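Emit:
play_rows(
  deltas=[
    [[-0.0556, -0.0008, 0], 0],
    [[-0.0556, -0.0008, -0.02], 0],
    [[-0.0556, -0.0008, -0.07], 0],
    [[-0.0556, -0.0008, -0.12], 0],
    [[-0.0556, -0.0008, -0.15], 0],
  ],
)

```text
time: 14.2
tool_pos: [0.656, -0.0351, -0.0005]
tool_rot: [-0.002, 0.08, 0.997, 0.0]
contact_force: [0.3, 0.0, -1.0]
gripper_width: 0.849
```

Emit:
play_rows(
  deltas=[
    [[0, 0, -0.01], 0],
    [[0, 0, -0.016], 0],
    [[0, 0, -0.016], 0],
    [[0, 0, -0.016], 0],
  ],
)

```text
time: 14.7
tool_pos: [0.6591, -0.037, -0.0115]
tool_rot: [0.001, 0.081, 0.997, -0.0]
contact_force: [-0.1, 0.1, -0.5]
gripper_width: 0.85
```

Emit:
play_rows(
  deltas=[
    [[-0.001, 0, -0.002], 0],
    [[-0.001, 0, -0.002], 0],
  ],
)

```text
time: 14.95
tool_pos: [0.6567, -0.0369, -0.015]
tool_rot: [0.0, 0.081, 0.997, -0.0]
contact_force: [0.0, -0.1, -0.4]
gripper_width: 0.853
```

Emit:
play_rows(
  deltas=[
    [[0, 0, 0], 0],
    [[0, 0, 0], 0],
    [[0, 0, 0], 0],
    [[0, 0, 0], 0],
  ],
  grip=-1,
)

```text
time: 15.45
tool_pos: [0.6571, -0.0369, -0.0149]
tool_rot: [0.0, 0.081, 0.997, -0.0]
contact_force: [0.5, 0.3, 2.7]
gripper_width: 0.521
```

Emit:
play_rows(
  deltas=[
    [[0, 0, 0.02], 0],
    [[0, 0, 0.06], 0],
    [[0, 0, 0.11], 0],
    [[-0.01, 0.02, 0.14], 0],
    [[-0.03, 0.065, 0.14], 0],
  ],
)

```text
time: 16.08
tool_pos: [0.6294, 0.0274, 0.1302]
tool_rot: [0.004, 0.083, 0.997, -0.0]
contact_force: [0.2, 1.3, -2.5]
gripper_width: 0.523
```

Emit:
play_rows(
  deltas=[
    [[-0.025, 0.052, 0], 0],
    [[-0.05, 0.105, 0], 0],
    [[-0.075, 0.16, 0], 0],
    [[-0.1, 0.215, 0], 0],
    [[-0.117, 0.2515, 0], 0],
  ],
)

```text
time: 16.7
tool_pos: [0.508, 0.2818, 0.1254]
tool_rot: [-0.0, 0.08, 0.997, 0.0]
contact_force: [-0.2, -1.1, -1.4]
gripper_width: 0.523
```

Emit:
play_rows(
  deltas=[
    [[0, 0, -0.02], 0],
    [[0, 0, -0.05], 0],
    [[0, 0, -0.05], 0],
  ],
)

```text
time: 17.08
tool_pos: [0.5071, 0.2778, 0.0712]
tool_rot: [-0.003, 0.082, 0.997, -0.002]
contact_force: [-0.1, 0.2, -2.8]
gripper_width: 0.519
```

Run:
```python
from h import *
s=status.state(); print(s["tool_pos"],s["contact_force"],s["gripper_width"],s["tool_rot"]); q,p,d=cloud("wrist",1); cv2.imwrite("pics/w9.png",p)
```

```text
[0.50706632 0.27780738 0.07116422] [-0.07071148  0.19051631 -2.77440825] 0.519131312360512 [-0.00330203  0.08166386  0.99665282 -0.00180878]
```

View pics/w9.png

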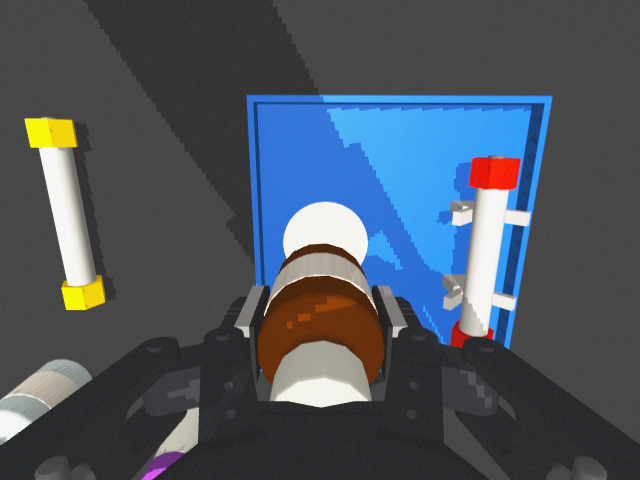

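Emit:
play_rows(
  deltas=[
    [[0.002, 0.002, -0.03], 0],
    [[0.002, 0.002, -0.06], 0],
    [[0.002, 0.002, -0.065], 0],
    [[0.002, 0.002, -0.065], 0],
    [[0.002, 0.002, -0.065], 0],
  ],
)

```text
time: 17.75
tool_pos: [0.5133, 0.2821, 0.0119]
tool_rot: [0.002, 0.081, 0.997, 0.001]
contact_force: [-0.4, -0.4, -1.0]
gripper_width: 0.517
```

Emit:
play_rows(
  deltas=[
    [[-0.002, -0.002, -0.008], 0],
    [[-0.002, -0.002, -0.014], 0],
    [[-0.002, -0.002, -0.016], 0],
    [[-0.002, -0.002, -0.016], 0],
    [[-0.002, -0.002, -0.016], 0],
  ],
)

```text
time: 18.38
tool_pos: [0.5099, 0.2798, -0.0061]
tool_rot: [0.0, 0.081, 0.997, 0.0]
contact_force: [0.1, -0.1, -1.1]
gripper_width: 0.52
```

Emit:
play_rows(
  deltas=[
    [[0.0005, 0, -0.002], 0],
    [[0.0005, 0, -0.0035], 0],
    [[0.0005, 0, -0.0042], 0],
    [[0.0005, 0, -0.0042], 0],
  ],
)

```text
time: 18.88
tool_pos: [0.5101, 0.2796, -0.0106]
tool_rot: [-0.0, 0.081, 0.997, -0.0]
contact_force: [0.0, -0.2, -2.0]
gripper_width: 0.52
```

Emit:
play_rows(
  deltas=[
    [[0, 0, -0.001], 0],
    [[0, 0, -0.0015], 0],
    [[0, 0, -0.0015], 0],
  ],
)

```text
time: 19.25
tool_pos: [0.5104, 0.2797, -0.0109]
tool_rot: [-0.0, 0.081, 0.997, -0.0]
contact_force: [-3.9, -2.2, 5.3]
gripper_width: 0.523
```

Emit:
play_rows(
  deltas=[
    [[0, 0, 0], 0],
    [[0, 0, 0], 0],
    [[0, 0, 0], 0],
    [[0, 0, 0.03], 0],
    [[0, 0, 0.08], 0],
  ],
  grip=0.5,
)

```text
time: 19.88
tool_pos: [0.5082, 0.2789, 0.0663]
tool_rot: [-0.002, 0.081, 0.997, -0.001]
contact_force: [-0.3, 1.0, 0.3]
gripper_width: 0.748
```

Emit:
play_rows(
  deltas=[
    [[0, 0, 0.05], 0],
    [[-0.01, -0.03, 0.09], 0],
    [[-0.02, -0.08, 0.09], 0],
    [[-0.03, -0.13, 0.09], 0],
    [[-0.045, -0.17, 0.09], 0],
  ],
  grip=0.2,
)

```text
time: 20.5
tool_pos: [0.4649, 0.1081, 0.1582]
tool_rot: [0.0, 0.082, 0.997, -0.0]
contact_force: [0.8, 0.6, 0.1]
gripper_width: 0.6
```

Run:
```python
from h import *
s=status.state(); print(s["tool_pos"],s["tool_rot"])
p,d=grab_frame("top"); cv2.imwrite("pics/t10.png",p); c=cam("top"); print(captop(c,d,(.51,.28),.089,.1,.035))
x0=(.4603,.1057,-.1655)
print(fit(c,colmask(p,"yellow",x0,c),COL,x0))
```

```text
[0.4649123  0.10808227 0.15816414] [ 3.90402795e-04  8.15176700e-02  9.96671816e-01 -9.05762965e-05]
(array([0.51197034, 0.28447606, 0.09284764]), (0.5114411115646362, 0.2821226716041565, 0.014120022766292095), np.int64(99))
(array([ 0.46123998,  0.11354656, -0.19415475]), np.float64(221.875), np.float64(86.4375))
```

View pics/t10.png

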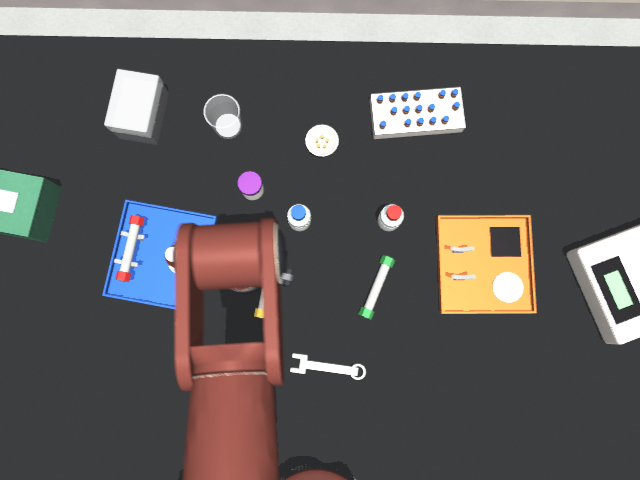

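Run:
```python
from h import *
s=status.state(); print(s["tool_pos"])
q,p,d=cloud("wrist",1); c=cam("wrist"); cv2.imwrite("pics/w11.png",p)
x0=(.4603,.1057,-.1655)
print(fit(c,colmask(p,"yellow",x0,c),COL,x0))
```

```text
[0.46342736 0.10487409 0.15770447]
(array([ 0.46037858,  0.10884025, -0.16778428]), np.float64(185.75), np.float64(4275.5))
```

View pics/w11.png

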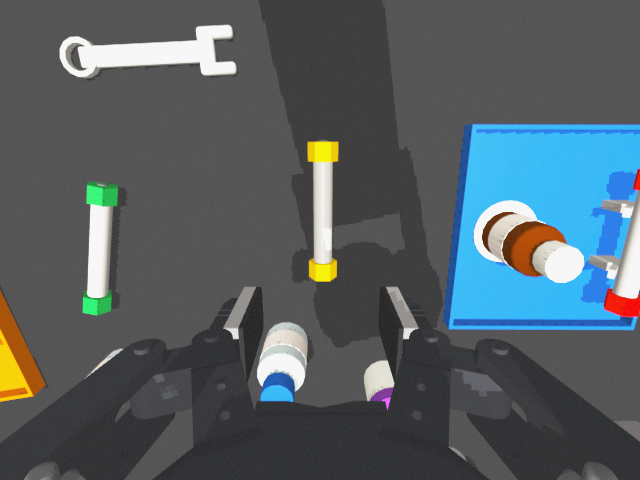

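Emit:
play_rows(
  deltas=[
    [[-0.003, 0.001, -0.05], 0],
    [[-0.003, 0.001, -0.1], 0],
    [[-0.003, 0.001, -0.14], 0],
    [[-0.003, 0.001, -0.16], 0],
    [[-0.003, 0.001, -0.165], 0],
  ],
)

```text
time: 21.22
tool_pos: [0.4609, 0.1111, -0.0088]
tool_rot: [-0.002, 0.081, 0.997, -0.0]
contact_force: [1.0, -0.1, 0.2]
gripper_width: 0.601
```

Emit:
play_rows(
  deltas=[
    [[0, 0, 0], 0],
    [[0, 0, 0], 0],
  ],
)

```text
time: 21.48
tool_pos: [0.4635, 0.1109, -0.0056]
tool_rot: [0.001, 0.081, 0.997, 0.0]
contact_force: [0.5, -1.1, 0.0]
gripper_width: 0.6
```

Run:
```python
from h import *
s=status.state(); print(s["tool_pos"])
q,p,d=cloud("wrist",1); c=cam("wrist"); cv2.imwrite("pics/w12.png",p)
P=q.reshape(-1,3); k=(P[:,2]>.012)&(P[:,2]<.03)&(abs(P[:,0]-.44)<.03)&(abs(P[:,1]-.108)<.03); print(k.sum())
a=-.166; u=np.array([np.cos(a),np.sin(a)]); n=np.array([-u[1],u[0]]); e=(P[k][:,:2]-[.4603,.1057])@n; print(e.min(),e.max(),np.median(e))
```

```text
[ 0.46354774  0.11092755 -0.00555757]
4676
-0.013526174845201815 0.013062031425268036 0.0001920492460551293
```

View pics/w12.png

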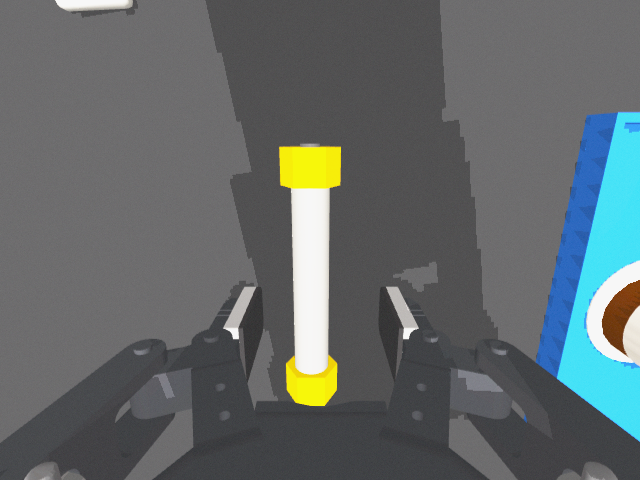

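Emit:
play_rows(
  deltas=[
    [[-0.0025, -0.005, -0.006], 0],
    [[-0.0025, -0.005, -0.016], 0],
    [[-0.0025, -0.005, -0.026], 0],
    [[-0.0025, -0.005, -0.029], 0],
    [[-0.0025, -0.005, -0.029], 0],
  ],
)

```text
time: 22.15
tool_pos: [0.4593, 0.1057, -0.0365]
tool_rot: [-0.001, 0.081, 0.997, -0.0]
contact_force: [1.2, -0.5, -0.5]
gripper_width: 0.601
```

Emit:
play_rows(
  deltas=[
    [[0.001, 0, 0.001], 0],
    [[0.001, 0, 0.001], 0],
  ],
)

```text
time: 22.4
tool_pos: [0.4613, 0.1058, -0.0344]
tool_rot: [0.001, 0.081, 0.997, 0.0]
contact_force: [0.3, 0.0, -0.0]
gripper_width: 0.599
```

Emit:
play_rows(
  deltas=[
    [[0, 0, 0], 0],
    [[0, 0, 0], 0],
    [[0, 0, 0], 0],
    [[0, 0, 0], 0],
  ],
  grip=-1,
)

```text
time: 22.9
tool_pos: [0.461, 0.1057, -0.0346]
tool_rot: [0.0, 0.081, 0.997, 0.0]
contact_force: [-1.1, -0.8, 4.7]
gripper_width: 0.187
```

Emit:
play_rows(
  deltas=[
    [[0, 0, 0.02], 0],
    [[0, 0, 0.06], 0],
    [[0, 0, 0.12], 0],
    [[0, -0.04, 0.13], 0.05],
    [[0.005, -0.1, 0.13], 0.1],
  ],
)

```text
time: 23.52
tool_pos: [0.4665, 0.0054, 0.0963]
tool_rot: [0.002, 0.029, 1.0, -0.0]
contact_force: [0.4, -0.7, -3.2]
gripper_width: 0.182
```

Emit:
play_rows(
  deltas=[
    [[0.009, -0.06, 0], 0.03],
    [[0.018, -0.12, 0], 0.078],
    [[0.027, -0.18, 0], 0.078],
    [[0.036, -0.24, 0], 0.078],
    [[0.045, -0.29, 0], 0.078],
  ],
)

```text
time: 24.15
tool_pos: [0.51, -0.2864, 0.0938]
tool_rot: [-0.001, -0.007, 1.0, 0.0]
contact_force: [0.6, -0.4, -1.2]
gripper_width: 0.178
```

Emit:
play_rows(
  deltas=[
    [[0, 0, 0], 0],
    [[0, 0, 0], 0],
    [[0, 0, 0], 0],
  ],
)

```text
time: 24.52
tool_pos: [0.5103, -0.2829, 0.0944]
tool_rot: [-0.0, -0.008, 1.0, 0.0]
contact_force: [-0.3, 1.0, -3.2]
gripper_width: 0.187
```

Run:
```python
from h import *
s=status.state(); print(s["tool_pos"],s["contact_force"],s["gripper_width"],s["tool_rot"])
q=s["tool_rot"]; print("jaw",2*np.degrees(np.arctan2(q[2],q[1]))-90)
c=cam("wrist");p,d=grab_frame("wrist")
a=.0154;o=(.5115,-.3392)
def T(x,y): return [o[0]+np.cos(a)*x-np.sin(a)*y,o[1]+np.sin(a)*x+np.cos(a)*y]
im=p.copy()
M=[(*T(sx*.1,sy*.095),.018) for sx,sy in((1,1),(1,-1),(-1,-1),(-1,1))]+[(*T(-.047,-.045),.005)]+[(*T(x,y),.048) for x in(-.028,.028) for y in (.031,.079,.055)]
for b in proj(c,M): 
    if abs(b).max()<2000: cv2.circle(im,tuple(int(i) for i in b),3,(0,0,0),1)
cv2.imwrite("pics/w13.png",im)
```

```text
[ 0.51033894 -0.2828516   0.09435594] [-0.26392824  1.03936765 -3.2001399 ] 0.18740425800277938 [-4.48452968e-04 -8.25952491e-03  9.99965697e-01  4.28481518e-04]
jaw 90.94648277997305
```

View pics/w13.png

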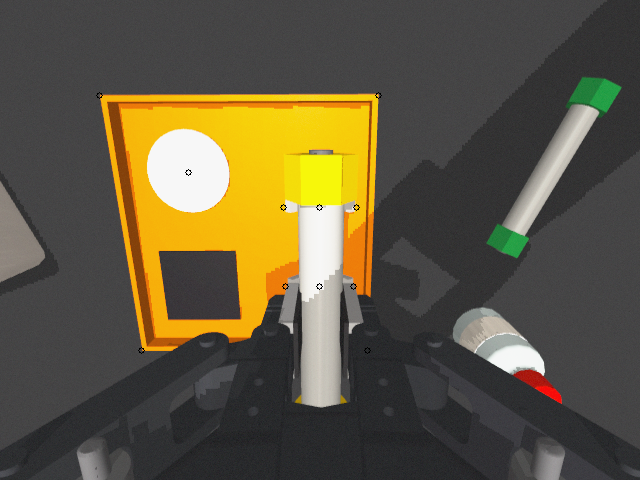

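Emit:
play_rows(
  deltas=[
    [[0.001, -0.0015, -0.03], 0],
    [[0.001, -0.0015, -0.06], 0],
    [[0.001, -0.0015, -0.08], 0],
    [[0.001, -0.0015, -0.085], 0],
    [[0.001, -0.0015, -0.085], 0],
  ],
)

```text
time: 25.2
tool_pos: [0.5121, -0.2858, 0.0104]
tool_rot: [0.0, -0.008, 1.0, -0.0]
contact_force: [0.1, -0.3, -1.3]
gripper_width: 0.185
```

Emit:
play_rows(
  deltas=[
    [[0, 0, -0.004], 0],
    [[0, 0, -0.008], 0],
    [[0, 0, -0.012], 0],
    [[0, 0, -0.012], 0],
    [[0, 0, -0.012], 0],
  ],
)

```text
time: 25.82
tool_pos: [0.5117, -0.2859, -0.002]
tool_rot: [0.0, -0.008, 1.0, -0.0]
contact_force: [0.3, 0.3, -2.3]
gripper_width: 0.183
```

Emit:
play_rows(
  deltas=[
    [[0, 0.0015, -0.002], 0],
    [[0, 0.0015, -0.004], 0],
    [[0, 0.0015, -0.0055], 0],
    [[0, 0.0015, -0.0055], 0],
    [[0, 0.0015, -0.0055], 0],
  ],
)

```text
time: 26.45
tool_pos: [0.5118, -0.2841, -0.006]
tool_rot: [-0.0, -0.008, 1.0, 0.0]
contact_force: [-5.3, 4.2, 8.4]
gripper_width: 0.182
```

Emit:
play_rows(
  deltas=[
    [[0, 0, 0], 0],
    [[0, 0, 0], 0],
    [[0, 0, 0], 0],
    [[0, 0, 0.02], 0],
    [[0, 0, 0.07], 0],
  ],
  grip=0.2,
)

```text
time: 27.08
tool_pos: [0.5098, -0.283, 0.0613]
tool_rot: [-0.002, -0.008, 1.0, 0.002]
contact_force: [0.4, -0.3, 0.2]
gripper_width: 0.6
```

Emit:
play_rows(
  deltas=[
    [[0, 0, 0.05], 0],
    [[0, 0, 0.09], 0],
    [[0, 0, 0.09], 0],
    [[0, 0, 0.09], 0],
  ],
)

```text
time: 27.58
tool_pos: [0.5115, -0.2842, 0.1528]
tool_rot: [0.0, -0.008, 1.0, -0.0]
contact_force: [-0.4, 1.0, -0.7]
gripper_width: 0.595
```

Run:
```python
from h import *
s=status.state(); print(s["tool_pos"],s["joint_vel"].round(3))
c=cam("wrist");p,d=grab_frame("wrist"); cv2.imwrite("pics/w14.png",p)
m=cmask(p,"orange",120,60)
x,f,A=fit(c,big(m),TRAY,(.5115,-.3392,.0154)); print("tray",x,f,A)
a=.0154;o=np.array([.5115,-.3392]);R=np.array([[np.cos(a),-np.sin(a)],[np.sin(a),np.cos(a)]])
M=COL.copy(); M[:,2]+=.028
x,f,A=fit(c,colmask(p,"yellow",(.511,-.284),c,.075)&(hsv(p)[...,0]>=28),M,(.511,-.284,.0154)); print(x,f,A,"local",(x[:2]-o)@R)
```

```text
[ 0.51151899 -0.28422221  0.15275962] [-0.001  0.025  0.034  0.001 -0.002 -0.001]
tray [ 0.50991768 -0.33866177  0.01906838] 635.0 45230.6875
[ 0.51105795 -0.28569006  0.02756019] 902.375 649.1875 local [0.00038203 0.05351041]
```

View pics/w14.png

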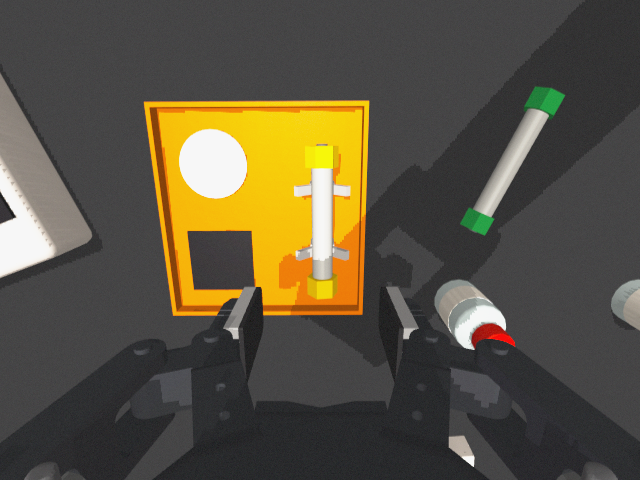

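Emit:
play_rows(
  deltas=[
    [[0.015, 0.058, 0], 0],
    [[0.03, 0.116, 0], 0],
    [[0.045, 0.174, 0], 0],
    [[0.06, 0.232, 0], 0],
    [[0.075, 0.288, 0], 0],
  ],
  grip=0.7,
)

```text
time: 28.25
tool_pos: [0.5857, 0.0057, 0.1504]
tool_rot: [-0.002, -0.008, 1.0, 0.0]
contact_force: [1.1, -1.0, -0.0]
gripper_width: 0.854
```

Emit:
play_rows(
  deltas=[
    [[0.0105, 0.039, 0], 0],
    [[0.0105, 0.039, -0.02], 0],
    [[0.0105, 0.039, -0.02], 0],
  ],
)

```text
time: 28.62
tool_pos: [0.5943, 0.0424, 0.1281]
tool_rot: [-0.004, -0.008, 1.0, -0.0]
contact_force: [-0.7, -0.6, -1.0]
gripper_width: 0.852
```

Emit:
play_rows(
  deltas=[
    [[0.001, 0.001, -0.04], 0],
    [[0.001, 0.001, -0.09], 0],
    [[0.001, 0.001, -0.125], 0],
    [[0.001, 0.001, -0.13], 0],
    [[0.001, 0.001, -0.13], 0],
  ],
)

```text
time: 29.25
tool_pos: [0.5985, 0.0428, 0.0031]
tool_rot: [0.0, -0.007, 1.0, -0.0]
contact_force: [-0.4, 0.2, -0.0]
gripper_width: 0.851
```

Emit:
play_rows(
  deltas=[
    [[0, 0, 0], 0],
    [[0, 0, 0], 0],
  ],
)

```text
time: 29.5
tool_pos: [0.5997, 0.0435, 0.0045]
tool_rot: [0.002, -0.008, 1.0, -0.0]
contact_force: [0.2, 0.7, 0.6]
gripper_width: 0.851
```

Emit:
play_rows(
  deltas=[
    [[-0.0015, 0, -0.008], 0],
    [[-0.0015, 0, -0.018], 0],
    [[-0.0015, 0, -0.018], 0],
    [[-0.0015, 0, -0.018], 0],
  ],
)

```text
time: 30.0
tool_pos: [0.5965, 0.0437, -0.0159]
tool_rot: [-0.0, -0.008, 1.0, 0.0]
contact_force: [1.4, -0.6, 1.0]
gripper_width: 0.854
```

Emit:
play_rows(
  deltas=[
    [[0, 0, 0], 0],
    [[0, 0, 0], 0],
  ],
)

```text
time: 30.25
tool_pos: [0.597, 0.0436, -0.0152]
tool_rot: [0.0, -0.008, 1.0, -0.0]
contact_force: [0.7, 0.2, -0.2]
gripper_width: 0.849
```

Good; close and lift.

Emit:
play_rows(
  deltas=[
    [[0, 0, 0], 0],
    [[0, 0, 0], 0],
    [[0, 0, 0], 0],
    [[0, 0, 0], 0],
  ],
  grip=-1,
)

```text
time: 30.75
tool_pos: [0.5972, 0.0436, -0.015]
tool_rot: [0.001, -0.008, 1.0, -0.0]
contact_force: [0.1, 0.2, 2.9]
gripper_width: 0.527
```

Emit:
play_rows(
  deltas=[
    [[0, 0, 0.02], 0],
    [[0, 0, 0.06], 0],
    [[0, 0, 0.11], 0],
    [[-0.01, -0.03, 0.15], 0],
    [[-0.025, -0.08, 0.15], 0],
  ],
)

```text
time: 31.38
tool_pos: [0.5746, -0.0367, 0.1409]
tool_rot: [0.005, -0.009, 1.0, -0.001]
contact_force: [-0.2, -0.5, -1.2]
gripper_width: 0.522
```

Emit:
play_rows(
  deltas=[
    [[-0.018, -0.058, 0], 0],
    [[-0.035, -0.116, 0], 0],
    [[-0.053, -0.174, 0], 0],
    [[-0.07, -0.232, 0], 0],
    [[-0.088, -0.29, 0], 0],
  ],
)

```text
time: 32.0
tool_pos: [0.4828, -0.3279, 0.1354]
tool_rot: [0.0, -0.008, 1.0, -0.0]
contact_force: [0.9, -0.5, -2.1]
gripper_width: 0.52
```

Emit:
play_rows(
  deltas=[
    [[-0.018, -0.057, 0], 0],
    [[-0.018, -0.057, -0.04], 0],
    [[-0.018, -0.057, -0.08], 0],
    [[-0.018, -0.057, -0.1], 0],
    [[-0.018, -0.057, -0.1], 0],
  ],
)

```text
time: 32.62
tool_pos: [0.4648, -0.3821, 0.0332]
tool_rot: [-0.001, -0.008, 1.0, 0.001]
contact_force: [-0.1, -0.1, -1.2]
gripper_width: 0.521
```

Emit:
play_rows(
  deltas=[
    [[0, 0, 0], 0],
    [[0, 0, 0], 0],
  ],
)

```text
time: 32.88
tool_pos: [0.467, -0.3844, 0.0368]
tool_rot: [0.001, -0.008, 1.0, -0.001]
contact_force: [-0.6, -0.1, -1.9]
gripper_width: 0.526
```

Run:
```python
from h import *
s=status.state(); print(s["tool_pos"],s["contact_force"],s["gripper_width"]); p,d=grab_frame("wrist"); cv2.imwrite("pics/w15.png",p)
```

```text
[ 0.46697407 -0.38435672  0.03681987] [-0.60606805 -0.10588318 -1.94045066] 0.5256505264087296
```

View pics/w15.png

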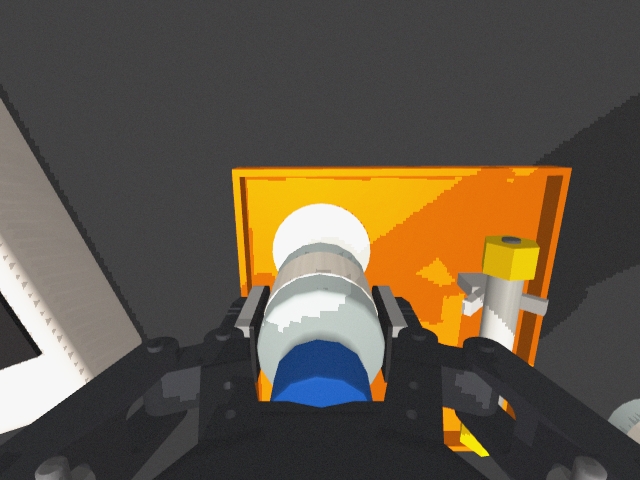

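Emit:
play_rows(
  deltas=[
    [[-0.001, 0, -0.015], 0],
    [[-0.001, 0, -0.03], 0],
    [[-0.001, 0, -0.038], 0],
    [[-0.001, 0, -0.04], 0],
    [[-0.001, 0, -0.04], 0],
  ],
)

```text
time: 33.55
tool_pos: [0.4648, -0.3834, -0.0056]
tool_rot: [-0.0, -0.008, 1.0, 0.0]
contact_force: [0.4, 0.1, -0.8]
gripper_width: 0.521
```

Emit:
play_rows(
  deltas=[
    [[0, 0, 0], 0],
  ],
)

```text
time: 33.67
tool_pos: [0.4651, -0.3837, -0.0049]
tool_rot: [0.0, -0.008, 1.0, -0.0]
contact_force: [-1.1, -1.1, -0.6]
gripper_width: 0.519
```

Emit:
play_rows(
  deltas=[
    [[0, -0.001, -0.002], 0],
    [[0, -0.001, -0.004], 0],
    [[0, -0.001, -0.0055], 0],
    [[0, -0.001, -0.0055], 0],
    [[0, -0.001, -0.0055], 0],
  ],
)

```text
time: 34.3
tool_pos: [0.4647, -0.3844, -0.011]
tool_rot: [0.0, -0.008, 1.0, -0.0]
contact_force: [-0.3, -0.3, -0.5]
gripper_width: 0.521
```

Emit:
play_rows(
  deltas=[
    [[0, 0, -0.001], 0],
    [[0, 0, -0.001], 0],
  ],
)

```text
time: 34.55
tool_pos: [0.4647, -0.3844, -0.011]
tool_rot: [-0.0, -0.008, 1.0, 0.0]
contact_force: [-2.9, 2.4, 5.1]
gripper_width: 0.521
```

Emit:
play_rows(
  deltas=[
    [[0, 0, 0], 0],
    [[0, 0, 0], 0],
    [[0, 0, 0], 0],
    [[0, 0, 0.03], 0],
    [[0, 0, 0.08], 0],
  ],
  grip=0.5,
)

```text
time: 35.17
tool_pos: [0.4632, -0.3828, 0.0662]
tool_rot: [-0.002, -0.008, 1.0, 0.002]
contact_force: [0.1, -0.5, 0.0]
gripper_width: 0.749
```

Emit:
play_rows(
  deltas=[
    [[0, 0, 0.06], 0],
    [[0, 0, 0.1], 0],
    [[0.02, 0.05, 0.1], 0],
    [[0.04, 0.105, 0.1], 0],
    [[0.06, 0.16, 0.1], 0],
  ],
  grip=0.7,
)

```text
time: 35.8
tool_pos: [0.5251, -0.2229, 0.1682]
tool_rot: [0.0, -0.007, 1.0, -0.0]
contact_force: [0.1, -0.9, -1.0]
gripper_width: 0.852
```

Emit:
play_rows(
  deltas=[
    [[0.021, 0.055, 0], 0],
    [[0.042, 0.11, 0], 0],
    [[0.063, 0.165, 0], 0],
    [[0.084, 0.22, 0], 0],
    [[0.105, 0.275, 0], 0],
  ],
)

```text
time: 36.42
tool_pos: [0.6302, 0.0526, 0.168]
tool_rot: [0.0, -0.008, 1.0, -0.0]
contact_force: [-0.3, 0.0, 0.3]
gripper_width: 0.852
```

Emit:
play_rows(
  deltas=[
    [[0.025, 0.045, 0], 0],
    [[0.05, 0.092, 0], 0],
    [[0.08, 0.092, 0], 0],
    [[0.08, 0.092, 0], 0],
    [[0.08, 0.092, 0], 0],
  ],
)

```text
time: 37.05
tool_pos: [0.7092, 0.1424, 0.1676]
tool_rot: [-0.001, -0.007, 1.0, -0.0]
contact_force: [0.3, 0.1, 0.1]
gripper_width: 0.854
```

Run:
```python
from h import *
s=status.state(); print(s["tool_pos"],s["tool_rot"]); 
q,p,d=cloud("wrist",1); cv2.imwrite("pics/w16.png",p); c=cam("wrist")
print(captop(c,d,(.661,.143),.055,.066,.035))
```

```text
[0.70922261 0.14238096 0.16755428] [-5.15328284e-04 -7.42205531e-03  9.99972323e-01 -3.80157809e-05]
(array([0.66032815, 0.14223826, 0.06034394]), (0.6609397530555725, 0.1422748863697052, 0.024037417024374008), np.int64(2731))
```

View pics/w16.png

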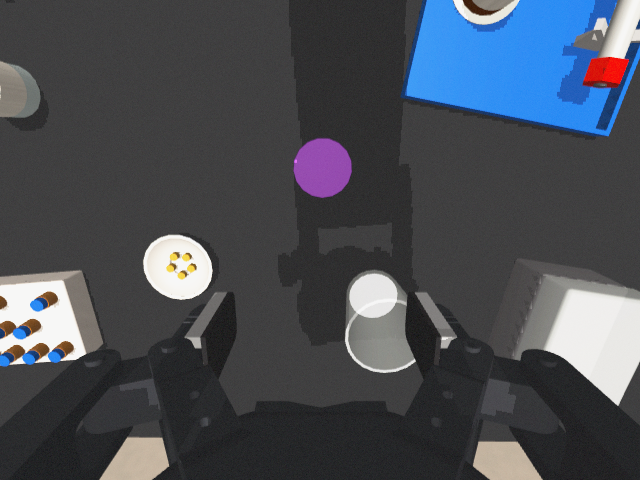

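Emit:
play_rows(
  deltas=[
    [[-0.048, 0, 0], 0],
    [[-0.048, 0, -0.04], 0],
    [[-0.048, 0, -0.09], 0],
    [[-0.048, 0, -0.14], 0],
    [[-0.048, 0, -0.165], 0],
  ],
)

```text
time: 37.72
tool_pos: [0.6585, 0.1419, -0.0005]
tool_rot: [-0.003, -0.007, 1.0, -0.0]
contact_force: [0.5, -0.5, -0.5]
gripper_width: 0.849
```

Emit:
play_rows(
  deltas=[
    [[0, 0, -0.015], 0],
    [[0, 0, -0.03], 0],
    [[0, 0, -0.032], 0],
    [[0, 0, -0.032], 0],
    [[0, 0, -0.032], 0],
  ],
)

```text
time: 38.35
tool_pos: [0.6627, 0.1428, -0.0277]
tool_rot: [0.001, -0.008, 1.0, 0.0]
contact_force: [-0.6, 0.2, 0.6]
gripper_width: 0.848
```

Emit:
play_rows(
  deltas=[
    [[-0.001, 0, -0.002], 0],
    [[-0.001, 0, -0.002], 0],
  ],
)

```text
time: 38.6
tool_pos: [0.6606, 0.1427, -0.031]
tool_rot: [-0.0, -0.008, 1.0, -0.0]
contact_force: [-0.3, -0.3, 0.0]
gripper_width: 0.857
```

Emit:
play_rows(
  deltas=[
    [[0, 0, 0], 0],
    [[0, 0, 0], 0],
    [[0, 0, 0], 0],
    [[0, 0, 0], 0],
  ],
  grip=-1,
)

```text
time: 39.1
tool_pos: [0.661, 0.1428, -0.0307]
tool_rot: [0.0, -0.008, 1.0, 0.0]
contact_force: [0.1, 0.5, 1.2]
gripper_width: 0.523
```

Emit:
play_rows(
  deltas=[
    [[0, 0, 0.02], 0],
    [[0, 0, 0.06], 0],
    [[0, 0, 0.11], 0],
    [[0, -0.02, 0.16], 0],
    [[-0.01, -0.07, 0.17], 0],
  ],
)

```text
time: 39.72
tool_pos: [0.654, 0.0734, 0.1463]
tool_rot: [0.005, -0.009, 1.0, 0.0]
contact_force: [0.5, -0.5, -1.6]
gripper_width: 0.528
```

Emit:
play_rows(
  deltas=[
    [[-0.01, -0.057, 0], 0],
    [[-0.021, -0.115, 0], 0],
    [[-0.031, -0.173, 0], 0],
    [[-0.042, -0.23, 0], 0],
    [[-0.052, -0.288, 0], 0],
  ],
)

```text
time: 40.35
tool_pos: [0.5981, -0.2171, 0.1402]
tool_rot: [0.001, -0.008, 1.0, -0.0]
contact_force: [0.5, 0.5, -0.9]
gripper_width: 0.527
```

Emit:
play_rows(
  deltas=[
    [[-0.01, -0.055, 0], 0],
    [[-0.02, -0.11, 0], 0],
    [[-0.03, -0.15, 0], 0],
    [[-0.038, -0.168, -0.03], 0],
    [[-0.038, -0.168, -0.07], 0],
  ],
)

```text
time: 40.98
tool_pos: [0.561, -0.3863, 0.0711]
tool_rot: [0.002, -0.006, 1.0, -0.002]
contact_force: [0.9, -0.3, -1.5]
gripper_width: 0.524
```

Emit:
play_rows(
  deltas=[
    [[0, 0, -0.02], 0],
    [[0, 0, -0.03], 0],
    [[0, 0, -0.03], 0],
    [[0, 0, -0.03], 0],
  ],
)

```text
time: 41.48
tool_pos: [0.5619, -0.3839, 0.041]
tool_rot: [0.001, -0.008, 1.0, -0.001]
contact_force: [-0.4, 0.5, -0.6]
gripper_width: 0.528
```

Run:
```python
from h import *
s=status.state(); print(s["tool_pos"],s["contact_force"],s["gripper_width"],s["tool_rot"]);c=cam("wrist"); p,d=grab_frame("wrist")
a=.0154;o=(.5115,-.3392)
def T(x,y): return [o[0]+np.cos(a)*x-np.sin(a)*y,o[1]+np.sin(a)*x+np.cos(a)*y]
M=[(*T(.047+sx*.031,-.045+sy*.031),.005) for sx in(1,-1) for sy in (1,-1)]
for b in proj(c,M): 
    if abs(b).max()<2000: cv2.circle(p,tuple(int(i) for i in b),3,(0,0,255),1)
cv2.imwrite("pics/w17.png",p)
```

```text
[ 0.56190229 -0.38390172  0.04101006] [-0.41897835  0.52972602 -0.60229673] 0.5276267649558746 [ 0.00112543 -0.00787391  0.99996786 -0.00100604]
```

View pics/w17.png

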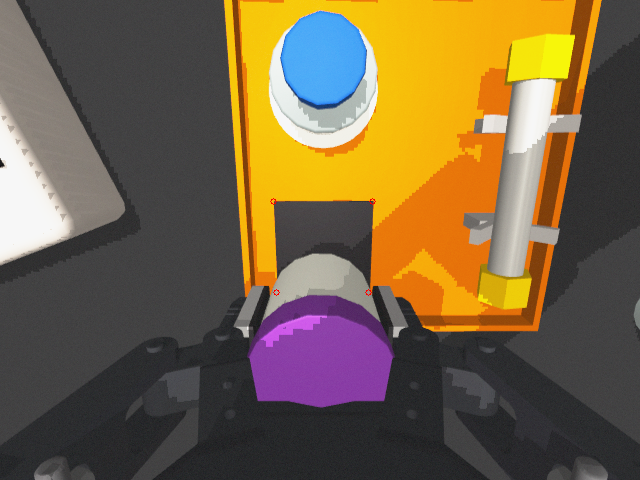

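Emit:
play_rows(
  deltas=[
    [[-0.002, 0, -0.02], 0],
    [[-0.002, 0, -0.04], 0],
    [[-0.002, 0, -0.055], 0],
    [[-0.002, 0, -0.059], 0],
    [[-0.002, 0, -0.059], 0],
  ],
)

```text
time: 42.15
tool_pos: [0.5585, -0.3832, -0.0206]
tool_rot: [-0.0, -0.008, 1.0, 0.0]
contact_force: [-0.6, -0.7, -0.8]
gripper_width: 0.522
```

Emit:
play_rows(
  deltas=[
    [[0, 0, 0], 0],
    [[0, 0, 0], 0],
  ],
)

```text
time: 42.4
tool_pos: [0.5593, -0.3838, -0.019]
tool_rot: [0.001, -0.008, 1.0, -0.001]
contact_force: [1.2, -0.0, -1.4]
gripper_width: 0.523
```

Emit:
play_rows(
  deltas=[
    [[0, 0, -0.003], 0],
    [[0, 0, -0.0055], 0],
    [[0, 0, -0.007], 0],
    [[0, 0, -0.0075], 0],
    [[0, 0, -0.0075], 0],
  ],
)

```text
time: 43.02
tool_pos: [0.5588, -0.3834, -0.0267]
tool_rot: [0.0, -0.008, 1.0, -0.0]
contact_force: [-3.1, 2.4, 4.1]
gripper_width: 0.528
```

Emit:
play_rows(
  deltas=[
    [[0, 0, 0], 0],
    [[0, 0, 0], 0],
    [[0, 0, 0], 0],
    [[0, 0, 0.03], 0],
    [[0, 0, 0.08], 0],
  ],
  grip=0.4,
)

```text
time: 43.65
tool_pos: [0.5569, -0.3819, 0.0502]
tool_rot: [-0.002, -0.008, 1.0, 0.002]
contact_force: [0.3, -0.5, -0.1]
gripper_width: 0.704
```

Emit:
play_rows(
  deltas=[
    [[0, 0, 0.06], 0],
    [[0, 0, 0.12], 0],
    [[0.05, 0, 0.12], 0],
    [[0.07, 0, 0.12], 0],
    [[0.07, 0, 0.12], 0],
  ],
)

```text
time: 44.28
tool_pos: [0.6295, -0.383, 0.1719]
tool_rot: [-0.0, -0.008, 1.0, 0.0]
contact_force: [-0.4, -0.7, 0.6]
gripper_width: 0.702
```

Emit:
play_rows(
  deltas=[
    [[0, 0, 0], 0],
    [[0, 0, 0], 0],
    [[0, 0, 0], 0],
  ],
)

```text
time: 44.65
tool_pos: [0.6281, -0.3835, 0.1726]
tool_rot: [-0.0, -0.007, 1.0, -0.0]
contact_force: [0.2, 0.0, 0.9]
gripper_width: 0.698
```

Run:
```python
from h import *
s=status.state(); print(s["tool_pos"],s["gripper_width"])
c=cam("wrist"); p,d=grab_frame("wrist"); cv2.imwrite("pics/w18.png",p)
a=.0154;o=np.array([.5115,-.3392]);R=np.array([[np.cos(a),-np.sin(a)],[np.sin(a),np.cos(a)]])
for n,xy,z in (("blue",(.465,-.385),.095),("jar",(.559,-.3835),.065)):
    r=captop(c,d,xy,z-.006,z+.006,.035); print(n,r,(np.array(r[1][:2])-o)@R,(r[0][:2]-o)@R)
p,d=grab_frame("top"); cv2.imwrite("pics/t18.png",p); c=cam("top")
p2,d2=grab_frame("side"); cv2.imwrite("pics/s18.png",p2)
a=-.1665;o=np.array([.518,.3242]);R=np.array([[np.cos(a),-np.sin(a)],[np.sin(a),np.cos(a)]])
r=captop(c,d,(.51,.28),.089,.1,.035); print("amber",r,(np.array(r[1][:2])-o)@R)
M=COL.copy(); M[:,2]+=.028
x,f,A=fit(c,colmask(p,"red",(.527,.378),c),M,(.527,.378,-.166)); print("red",x,f,A,"local",(x[:2]-o)@R)
x=fit(c,colmask(p,"green",(.4612,-.1167),c),COL,(.4612,-.1167,-.385)); print("green",x)
print("redcap",captop(c,d,(.6,-.14),.084,.096,.035))
```

```text
[ 0.6281256  -0.38354128  0.17257402] 0.69767354880236
blue (array([ 0.47485102, -0.38501666,  0.09362937]), (0.47097048163414, -0.3850507140159607, 0.013136050663888454), np.int64(538)) [-0.04123079 -0.04522115] [-0.03735018 -0.04524686]
jar (array([ 0.55878518, -0.38482645,  0.06411732]), (0.5591205358505249, -0.3848428428173065, 0.02402130514383316), np.int64(2866)) [ 0.04691202 -0.04637076] [ 0.04657695 -0.0463492 ]
amber (array([0.51161328, 0.27897913, 0.09286202]), (0.5118853449821472, 0.27906733751296997, 0.01441887952387333), np.int64(178)) [ 0.00144982 -0.04552191]
red [ 0.52853695  0.37725765 -0.16964743] 24.125 956.6875 local [0.0015979  0.05407022]
green (array([ 0.46014105, -0.11617805, -0.385072  ]), np.float64(101.625), np.float64(1019.625))
redcap (array([ 0.59981773, -0.14110259,  0.08889399]), (0.6001538634300232, -0.14106960594654083, 0.014830698259174824), np.int64(173))
```

View pics/w18.png

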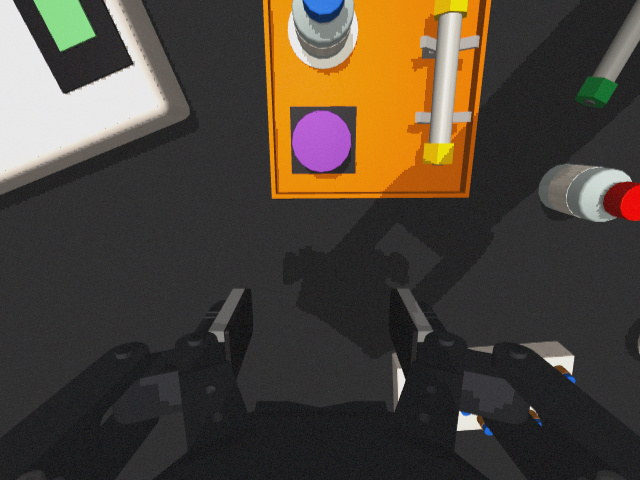

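View pics/t18.png

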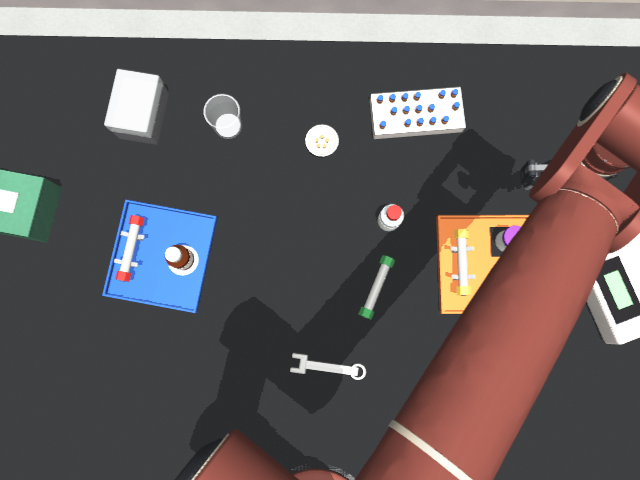

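View pics/s18.png

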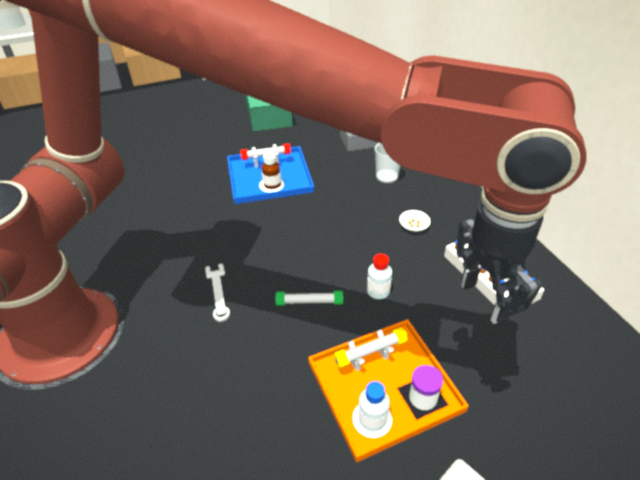

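Emit:
play_rows(
  deltas=[
    [[-0.01, 0.055, 0], 0],
    [[-0.02, 0.11, 0], 0],
    [[-0.03, 0.165, 0], 0],
    [[-0.04, 0.22, 0], 0],
    [[-0.05, 0.275, 0], 0],
  ],
)

```text
time: 45.42
tool_pos: [0.5782, -0.1067, 0.1728]
tool_rot: [0.0, -0.007, 1.0, -0.0]
contact_force: [0.9, -0.5, 0.1]
gripper_width: 0.699
```

Emit:
play_rows(
  deltas=[
    [[-0.01, 0.05, 0], 0],
    [[-0.02, 0.1, 0], 0],
    [[-0.02, 0.1, 0], 0],
    [[-0.02, 0.1, 0], 0],
    [[-0.02, 0.1, 0], 0],
  ],
)

```text
time: 46.05
tool_pos: [0.559, -0.0095, 0.1726]
tool_rot: [0.0, -0.007, 1.0, -0.0]
contact_force: [0.2, 0.1, 0.1]
gripper_width: 0.702
```

Run:
```python
from h import *
p,d=grab_frame("top"); cv2.imwrite("pics/t19.png",p); c=cam("top")
a=.0154;o=np.array([.5115,-.3392]);R=np.array([[np.cos(a),-np.sin(a)],[np.sin(a),np.cos(a)]])
for n,xy,z in (("blue",(.465,-.385),.095),("jar",(.559,-.3835),.065)):
    r=captop(c,d,xy,z-.006,z+.006,.035); print(n,r,(np.array(r[1][:2])-o)@R)
m=colmask(p,"yellow",(.511,-.284),c,.075)&(hsv(p)[...,0]>=25)&(hsv(p)[...,0]<=33)
M=COL.copy(); M[:,2]+=.028
x,f,A=fit(c,m,M,(.511,-.284,.0154)); print("yellow",x,f,A,"local",(x[:2]-o)@R)
P=pts(c,d>0,d); L=np.c_[(P[:,:2]-o)@R,P[:,2]]; k=(abs(L[:,1]-.055)<.014)&(L[:,2]>.035)&(L[:,2]<.07)&(abs(L[:,0])<.08); Q=L[k]; print(Q.min(0),Q.max(0),np.median(Q,0)); t=Q[abs(Q[:,0])<.046]; print("tube",np.percentile(t[:,2],90))
print(status.state()["tool_pos"],status.state()["contact_force"])
```

```text
blue (array([ 0.46501421, -0.38300139,  0.09340169]), (0.4652997553348541, -0.38266682624816895, 0.014658638276159763), np.int64(184)) [-0.04686413 -0.04275022]
jar (array([ 0.55877815, -0.38279579,  0.0632772 ]), (0.5592352151870728, -0.38334396481513977, 0.024302620440721512), np.int64(455)) [ 0.04704976 -0.04487382]
yellow [ 0.51150736 -0.28660702  0.02304396] 183.0 754.375 local [0.00081726 0.05258663]
[-0.06560059  0.04138715  0.03509282] [0.06548822 0.06890495 0.05715896] [-0.00074893  0.0582115   0.04703115]
tube 0.0495118286412737
[ 0.55898412 -0.00953348  0.17250344] [-0.54865324 -0.18096125 -0.33335572]
```

View pics/t19.png

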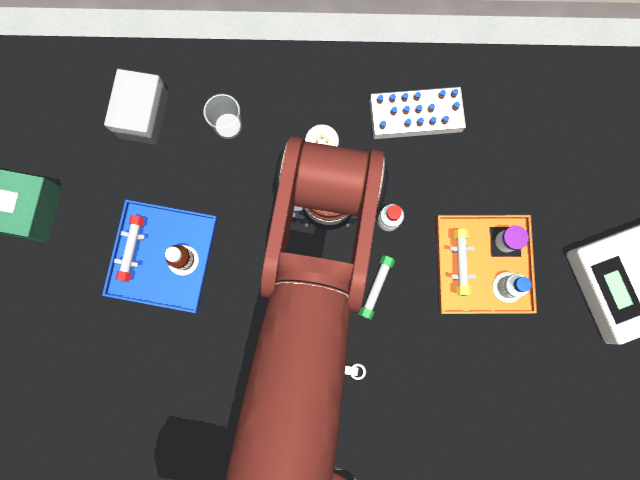

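All five pieces are in place to within 2–3 mm, the green column and red-capped bottle are untouched, and the gripper is clear of everything.

```bash
python3 -c "
from plant import *
print(ticket.job_done(), status.state()['time'])"
```

```text
the job is handed in; nothing more can be done
the job is handed in; nothing more can be done
```

The job is handed in at about 46 s of the 144 s allowed. I worked in the order asked: red column, amber bottle, yellow column, blue-capped bottle, white jar. Everything is released and the open gripper is parked clear.

Last checks from the wrist and top cameras, as offsets from where each piece belongs:

| Piece | Offset |
|---|---|
| Red column in its cradle | about 2 mm along the axis |
| Amber bottle on the white mark | about 1.5 mm |
| Yellow column in its cradle | under 1 mm along the axis; tube height matches a seated column |
| Blue-capped bottle on the white mark | about 2 mm |
| White jar on the black square | under 1.5 mm |

The green column measured within about 1 mm of where it started and the red-capped bottle within 0.5 mm. Nothing was upset.

**What failed or disagreed:**
- **First grasp missed:** the fingers closed on air above the red column without touching it. The reported tool height is about 40 mm lower than the real fingertips, as two cameras showed, so I corrected for that from then on.
- **Yellow column sideways fit:** the outline fit put it about 2.4 mm off sideways. It was a poor fit because yellow shows badly against the orange tray. The tube height and the pictures show it seated.
- **Blue-capped bottle, wrist reading:** this came out about 6 mm off because the image edge cut off the cap. The full top view gave the 2 mm above.

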